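Draw the alignment bar and unload the bearing blocks from the checking fixture

TASK

The bearing blocks in the grey fixture have been checked and can come out. With the toggle clamp still holding them, draw the long steel bar out through the outboard boss, hand over hand, and lay it in both V rests of the green rest, roughly centred; once the bar is out of the fixture throw the red clamp handle fully open, and stand all the blocks on their feet in the yellow tray. Leave the other things on the bench alone.

Things in the scene. Friction and masses are not known exactly. Their poses are not given: they have to be found in the camera images.
- fixture: Grey checking fixture, fixed to the bench; origin at bench level under the bar's axis, which runs along its y at height 60. Base plate 15 thick, 84 wide, y -270 to 170. Three block stations with centres at y = 30, 80, 130; then, towards -y, barrel, gap and boss. The bar leaves towards -y. The toggle clamp stands on its -x side, the robot's.
- barrel (a point): Middle of the barrel, on the bar's axis: a level tube fixed to the fixture, from y = 0 to -100 in its frame, 48 outside dia, 16 bore, top at height 86.
- gap (a point): Middle, on the bar's axis, of the open gap between barrel and boss (y = -100 to -220 in the fixture's frame), where the bar is bare and 45 above the base plate.
- boss (a point): Middle of the outboard boss, on the bar's axis: a short level tube fixed to the fixture, y = -220 to -255 in its frame, 42 outside dia, 16 bore, open at both ends, top at height 83.
- bar: Steel bar, 14 dia, 405 long, 0.28 to 0.56 kg; origin at its middle (balance point), y along it. At the start it runs through boss, gap, barrel and all stations; its -y end is from 11 inside to 3 outside the boss's outer face. It slides with a few N of friction. Let go with its middle outside the boss and its tail out of the barrel, it tips down.
- clamp (a joint): Angle of the toggle clamp's arm, which carries a pressure bar with three pads on the blocks: 0 clamped (arm level, red handle upright), 1.75 fully open (arm up, just past upright, on -x of the blocks and clear of them; handle lying level to -x). The first 10 mm of handle travel only springs it over centre (about 3 N); left half open the arm may fall back, beyond 1.6 it stays.
- clamp_centre (a point): Fixed point: the centre of the arc on which the clamp's handle grip travels, about an axis along the fixture's y; 83 to -x of the bar's axis, at y = 80, height 95. The grip goes from straight above it, over towards -x, to level with it; its angle from upright is about the arm's angle plus 0.1 at first, minus 0.2 when open.
- clamp_grip (a point): Middle of the clamp handle's red grip, 98 from point clamp_centre, 29 short of the handle's tip; the grip is 16 wide along the fixture's y and 18 the other way, 66 long, and turns in the fingers as it swings.
- tray: Shallow yellow parts tray, loose, 1 kg, 150 (x) by 210 (y) by 28 high, walls 5, floor 5 thick; origin under its centre, z up.
- rack: Green bar rest, loose, 1.5 kg: base plate 70 by 230, 12 thick, with two upturned V rests at y = -90 and +90 (V mouth 42 wide, top at height 71). A bar lying in both Vs has its axis along the rack's y, at x = 0 and 60 above the rack's underside. Origin under its centre.
- block1: Blue bearing block, 44 (x) by 36 (y) by 67 high, 0.18 to 0.37 kg, bore 19 along y, 46 above its foot; origin at the centre of its foot, z up. At the start it stands in a station of the fixture, foot at height 15 in a nest 4 to 6 deep, bar through its bore, clamp pad on its top. Two or three of the three blocks are present.
- block2: Blue bearing block, 44 (x) by 36 (y) by 67 high, 0.18 to 0.37 kg, bore 19 along y, 46 above its foot; origin at the centre of its foot, z up. At the start it stands in a station of the fixture, foot at height 15 in a nest 4 to 6 deep, bar through its bore, clamp pad on its top. Two or three of the three blocks are present.
- block3: Blue bearing block, 44 (x) by 36 (y) by 67 high, 0.18 to 0.37 kg, bore 19 along y, 46 above its foot; origin at the centre of its foot, z up. At the start it stands in a station of the fixture, foot at height 15 in a nest 4 to 6 deep, bar through its bore, clamp pad on its top. Two or three of the three blocks are present.
- grease_tin: Bystander: low round tin with a blue label, 60 dia, 55 high; not part of the job, leave it alone.
- oil_bottle: Bystander: white plastic bottle with a red cap, 52 dia, 130 high; not part of the job, leave it alone.
- hammer: Bystander: hammer with a wooden handle, 260 long, lying down; not part of the job, leave it alone.
- wrench: Bystander: steel spanner, 180 long, lying flat; not part of the job, leave it alone.
- brush: Bystander: bench brush, 200 long, lying down; not part of the job, leave it alone.
- bush: Bystander: brass bush, 32 outside dia, 30 high, standing on end; not part of the job, leave it alone.
- screwdriver: Bystander: screwdriver with a blue handle, 200 long, lying down; not part of the job, leave it alone.
Not all that is in view belongs to the job. What is shaped like the block2 but purple is not meant.

How it is judged:
By the outcome, as a careful person would: the job done as asked, in the order asked, and still so for the second after the job is handed in, with the robot touching nothing.
Of block1, block2, block3 only 2 to 3 are there at a start; the rules pass over those that are not, and their reading is None.
At some moment in a run one of tray, rack may be knocked a few centimetres aside while the robot is not near it.
Once in a run the grip may slacken for a moment while it holds something.
It also fails if it takes over 208 s, if anything falls off the work surface, if the arm or the gripper's body presses on something with over 40 N, if the wrist force passes 120 N, or if a joint passes its speed limit or range.

ROBOT

A 7-joint arm with a two-finger parallel gripper is mounted at the origin on the work surface. World frame = base frame: x ahead of the robot, y to its left, z up, the work surface at z = 0. Lengths are in m, angles in rad, forces in N, time in s.
With the tool pointing down it reaches from about 0.425 to 0.925 m from the base axis. Payload 6.8 kg.
Tool frame: the origin (TCP) lies at the very end of the fingers, on their centre line; the grasp point (between the pads) lies 19 mm behind it; z points along the fingers, x is the direction in which the jaws open and shut, and the axes are right-handed (so a half turn about z gives the same grasp; the last joint's range is limited). The gripper opens to 85 mm and grips with 20 to 120 N. Pads are 22 mm wide; open, the fingers measure 114 mm over their backs; the gripper's body (76 mm by 85 mm) begins 54 mm behind the grasp point. The pads swing forward as they close: fully open they stand 13 mm farther back than shut.
Start: joints at [1.169, 0.477, 0.022, 1.555, -0.011, 1.109, -0.083], TCP at [0.195, -0.646, 0.231] pointing down, gripper open.
Joint ranges: [-2.96, 2.96], [-0.34, 2.1], [-1.41, 1.46], [0.24, 2.44], [-1.37, 4.51], [0.17, 1.92], [-2.96, 2.96]. Speed limits (rad/s): [2.39, 2.39, 3.14, 3.14, 3.14, 3.14, 3.14].

INTERFACE

Orientations are given as a rotation vector (axis times angle).
In Python, from bench import r, grab_frame gives the robot as it stands. The module is installed in compiled form; this text tells all that it offers.
- The arm moves only by the tool send_rows, never from a script. Its argument "series" is a list of rows, each a list of 2 entries, a list of its own where there are three numbers: the shift along the tool's x, y, z in m, then the turn, a rotation vector about the tool's x, y, z in units of 5 degrees (1.0 is 5 degrees). A call has 1 to 20 rows; each row shifts and turns the commanded pose from where the row before left it, along the tool's axes as they then stand; what a row does not reach is not made up. A row lasts 1/8 s, in which the tool goes at most 62.5 mm and 10.7 degrees, less where a joint would pass 70% of its speed; a pose out of reach is approached as far as the arm can. A call is refused whole if a number of a shift passes 0.0625 or a number of a turn 1, either way. A call with a gripper value outside its range is refused whole. "fingers" is the closure in counts, from 0 (fully open) to 255 (shut), set as the call begins (left out, the last holds). The fingers move at their own pace and stop on an object; "grip_force" is the grip in N (left out, the last holds). Time passes only in rows, so rows that do not move let the fingers close. It gives the time, the measured TCP pose, the force and the opening at its end, in the units of the state.
- r.get_obs(): the state, without advancing time (a new reading comes with each control period).
- grab_frame(name): name is "scene" or "top" or "wrist"; returns a dict with "frame" (420x560x3 uint8, red, green, blue), "fx", "fy", "cx", "cy" (pixels), "origin" and "rotation" of the camera in the world; the wrist camera has in their place "T_tool_cam" (4x4, takes a point from camera to tool coordinates, whose origin is the TCP and whose axes are the tool frame's). Camera axes: x right, y down, z forward; pixel columns grow to the right and rows downward; lengths in m; the calibration is good to about 2 mm. A picture is of the moment at which its call begins: read the wrist's pose just before it. There is no depth.
- r.hand_in(): hands the job in, once; it reports no verdict.
The state is a dict: "clock": time; "joints": joint angles; "qvel": joint speeds; "tau": joint torques, N m; "tcp_pos": TCP position; "orientation": TCP orientation; "contact_force": force on the tool from outside, world axes, zero at the start; "moment": the same for the moment, N m; "grip_width": finger opening in m.
Only numpy, scipy, OpenCV 4.12 (cv2) and the standard library are available. Lean on these libraries where they do the work, as an engineer would, in place of code of your own. Each camera call takes 0.05 s, during which the arm holds its last target.

## Working session

There is one attempt and no reset: what is moved stays moved. The work goes in short steps, Python scripts to look and compute and a tool call to move; the robot and the scene stay as the last step left them, time stands still between calls to the robot, and variables do not carry over. Pictures are saved under pics/ and viewed, and the job is handed in when it is done.

Besides the shell and the picture viewer there is one more tool, called after "Call:" by a JSON object that holds its "api" and its "payload". send_rows: Moves the arm, as the interface text tells. Its arguments: {"type":"object","properties":{"series":{"type":"array"},"fingers":{"type":"number"},"grip_force":{"type":"number"}},"required":["series"]}

```bash
ls; mkdir -p pics
python3 - <<'E'
from bench import r, grab_frame
import cv2, numpy as np
o=r.get_obs()
print({k:np.round(v,3).tolist() for k,v in o.items()})
for n in ("scene","top","wrist"):
    f=grab_frame(n)
    cv2.imwrite(f"pics/{n}0.png",cv2.cvtColor(f["frame"],cv2.COLOR_RGB2BGR))
    print(n,{k:np.round(v,4).tolist() for k,v in f.items() if k!="frame"})
E
```

```text
pics
{'clock': 0.0, 'joints': [1.169, 0.478, 0.022, 1.557, -0.012, 1.109, -0.083], 'qvel': [-0.001, 0.003, 0.0, 0.0, -0.0, 0.002, 0.0], 'tau': [0.001, -59.646, 1.608, -28.121, 0.012, 0.009, 0.0], 'tcp_pos': [0.195, -0.645, 0.23], 'orientation': [-2.522, 1.872, 0.002], 'contact_force': [0.693, -0.456, -0.402], 'moment': [0.006, -0.009, -0.025], 'grip_width': 0.085}
scene {'fx': 423.5902, 'fy': 423.5902, 'cx': 289.4937, 'cy': 211.4111, 'origin': [1.1953, -0.1474, 0.8407], 'rotation': [-1.9096, -1.565, 0.6191]}
top {'fx': 391.7911, 'fy': 391.7911, 'cx': 273.7403, 'cy': 205.7477, 'origin': [0.3343, 0.0213, 1.2671], 'rotation': [-2.1358, 2.1436, -0.1958]}
wrist {'fx': 341.6227, 'fy': 341.6227, 'cx': 278.4055, 'cy': 218.2709, 'T_tool_cam': [[1.0, 0.0002, 0.0004, 0.0001], [-0.0003, 0.9571, 0.2898, -0.0743], [-0.0003, -0.2898, 0.9571, -0.1429], [0.0, 0.0, 0.0, 1.0]]}
```

View pics/scene0.png

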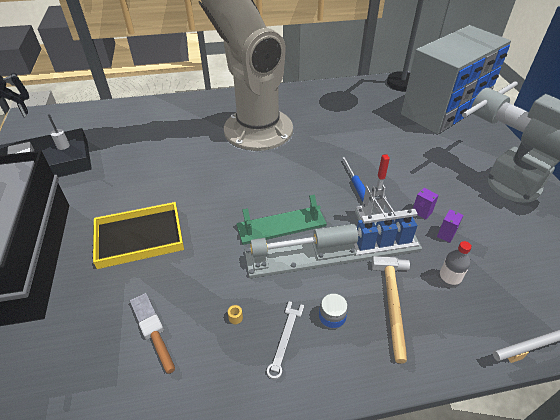

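View pics/top0.png

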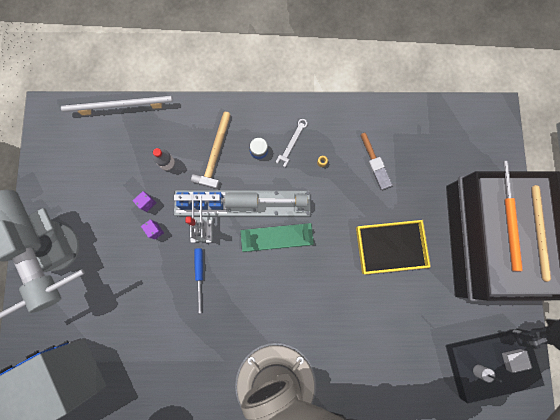

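View pics/wrist0.png

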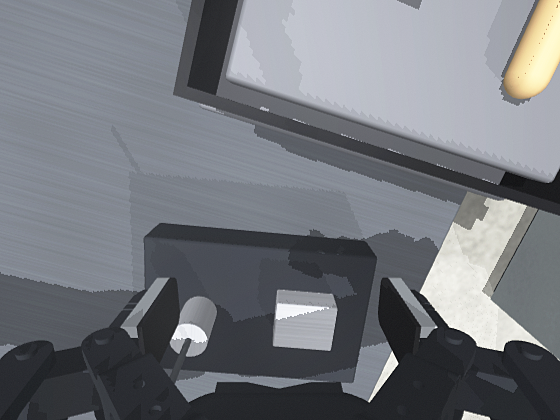

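```bash
cat > h.py <<'E'
import numpy as np, cv2
from scipy.spatial.transform import Rotation as R
from bench import r, grab_frame
def pose():
    o=r.get_obs(); T=np.eye(4); T[:3,:3]=R.from_rotvec(o["orientation"]).as_matrix(); T[:3,3]=o["tcp_pos"]; return T
def cam(n):
    T=pose(); f=grab_frame(n)
    if n=="wrist": W=T@np.array(f["T_tool_cam"])
    else:
        W=np.eye(4); W[:3,:3]=R.from_rotvec(f["rotation"]).as_matrix(); W[:3,3]=f["origin"]
    return dict(img=f["frame"],W=W,K=(f["fx"],f["fy"],f["cx"],f["cy"]))
def save(n,path,crop=None,s=1):
    c=cam(n); im=c["img"]
    if crop: x0,y0,x1,y1=crop; im=im[y0:y1,x0:x1]
    im=cv2.resize(im,None,fx=s,fy=s,interpolation=cv2.INTER_CUBIC)
    cv2.imwrite(path,cv2.cvtColor(im,cv2.COLOR_RGB2BGR)); return c
def ray(c,u,v):
    fx,fy,cx,cy=c["K"]; d=c["W"][:3,:3]@np.array([(u-cx)/fx,(v-cy)/fy,1]); return c["W"][:3,3],d/np.linalg.norm(d)
def onplane(c,u,v,z):
    o,d=ray(c,u,v); return o+d*(z-o[2])/d[2]
def proj(c,p):
    q=c["W"][:3,:3].T@(np.array(p)-c["W"][:3,3]); fx,fy,cx,cy=c["K"]; return np.array([fx*q[0]/q[2]+cx,fy*q[1]/q[2]+cy])
def cross(c1,p1,c2,p2):
    o1,d1=ray(c1,*p1);o2,d2=ray(c2,*p2)
    A=np.stack([d1,-d2],1); t=np.linalg.lstsq(A,o2-o1,rcond=None)[0]
    a=o1+t[0]*d1;b=o2+t[1]*d2; return (a+b)/2,np.linalg.norm(a-b)
E
python3 - <<'E'
from h import *
c=save("top","pics/t1.png",(130,170,330,330),4); s=save("scene","pics/s1.png",(220,140,480,290),3)
hsv=cv2.cvtColor(c["img"],cv2.COLOR_RGB2HSV)
for n,lo,hi,z in (("tray",(22,150,120),(35,255,255),.028),("rack",(60,80,30),(90,255,255),.03)):
    m=cv2.inRange(hsv,lo,hi); m[:100]=0
    cs,_=cv2.findContours(m,0,2); k=max(cs,key=cv2.contourArea)
    b=cv2.minAreaRect(k); print(n,b)
    P=np.array([onplane(c,*p,z)[:2] for p in cv2.boxPoints(b)]); print(P.round(4).tolist(), P.mean(0), [np.linalg.norm(P[i]-P[i-1]).round(4) for i in range(2)])
E
```

```text
tray ((392.665283203125, 246.58694458007812), (47.92817687988281, 69.08454132080078), 84.05313110351562)
[[0.478, -0.258], [0.5003, -0.4799], [0.3493, -0.4851], [0.3281, -0.2676]] [ 0.4139236  -0.37263589] [np.float64(0.1501), np.float64(0.223)]
rack ((276.40594482421875, 237.05941772460938), (21.691810607910156, 71.045654296875), 84.2894058227539)
[[0.4679, 0.1108], [0.4897, -0.1138], [0.4211, -0.1192], [0.3998, 0.1034]] [ 0.44463551 -0.00471089] [np.float64(0.0684), np.float64(0.2257)]
```

View pics/t1.png

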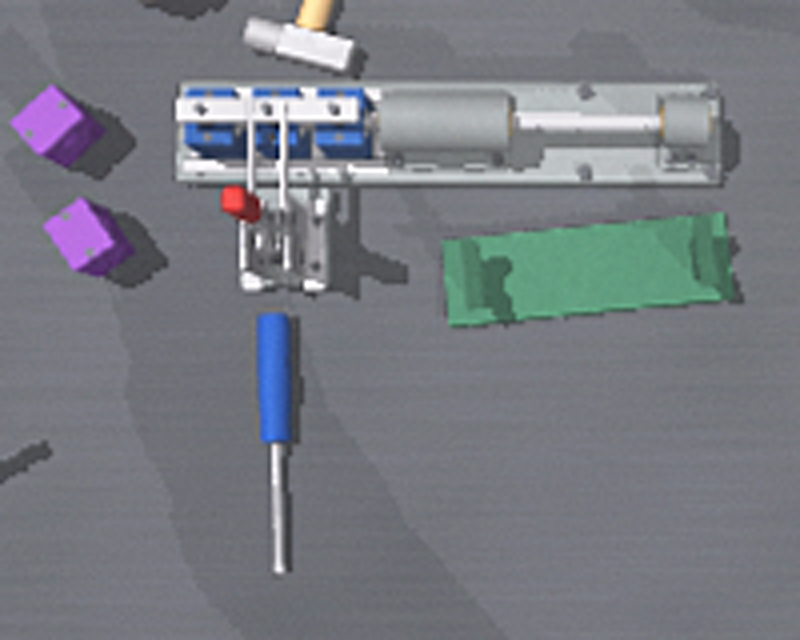

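View pics/s1.png

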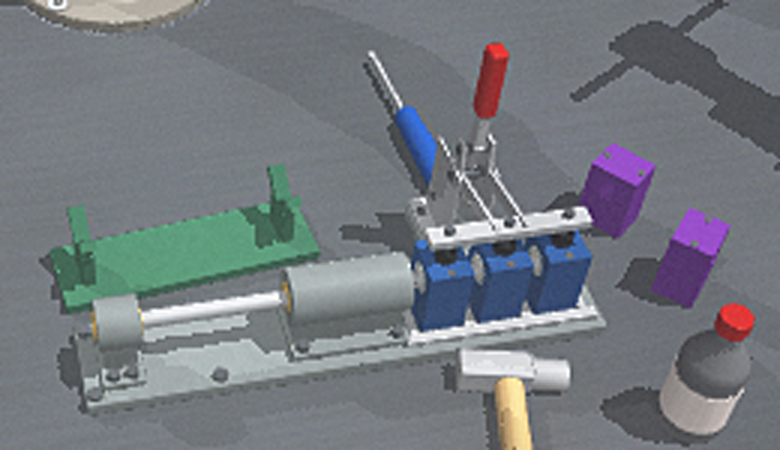

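Run:
```python
from h import *
c=cam("top"); s=cam("scene")
t=lambda x,y:(130+x/4-.4,170+y/4-.4)
q=lambda x,y:(220+x/3-.33,140+y/3-.33)
for p in ((178,84),(177,183),(722,86),(722,186)): print(onplane(c,*t(*p),.015).round(4))
print("bar gap", [onplane(c,*t(*p),.06).round(4) for p in ((516,121),(658,123))])
# scene plate corners
for p in ((88,404),(605,322)): print("s",onplane(s,*q(*p),.015).round(4))
print("handle tip", cross(c,t(236,200),s,q(497,48)))
```

```text
[0.5982 0.3271 0.015 ]
[0.5169 0.3249 0.015 ]
[ 0.5957 -0.1157  0.015 ]
[ 0.5132 -0.114   0.015 ]
bar gap [array([0.5586, 0.0513, 0.06  ]), array([ 0.5568, -0.06  ,  0.06  ])]
s [ 0.6009 -0.1133  0.015 ]
s [0.6015 0.3233 0.015 ]
handle tip (array([0.47548551, 0.23587492, 0.2208186 ]), np.float64(0.0016351691408720416))
```

```bash
cat >> h.py <<'E'
F0=np.array([0.5575,0.1555]); FY=-0.006
def fix(x,y,z):  # mm -> world m
    c,s=np.cos(FY),np.sin(FY); return np.array([F0[0]+(c*x-s*y)/1e3,F0[1]+(s*x+c*y)/1e3,z/1e3])
def down(yaw): # tool x at angle yaw in world, z down
    c,s=np.cos(yaw),np.sin(yaw); return np.array([[c,s,0],[s,-c,0],[0,0,-1]])
def delta(p,Rt=None,T=None):
    T=pose() if T is None else T
    d=T[:3,:3].T@(np.array(p)-T[:3,3]); print("tool shift mm",(d*1e3).round(1), end=" ")
    if Rt is not None: print("turn/5deg",(R.from_matrix(T[:3,:3].T@Rt).as_rotvec()/np.radians(5)).round(2),end="")
    print()
def st():
    o=r.get_obs(); T=pose()
    print("t",round(o["clock"],2),"tcp",T[:3,3].round(4),"x",T[:3,0].round(3),"z",T[:3,2].round(3),"F",np.round(o["contact_force"],1),"w",round(o["grip_width"]*1e3,1),"q",np.round(o["joints"],2))
E
python3 - <<'E'
from h import *
st()
for yaw in (0,np.pi,np.pi/2,-np.pi/2): delta(fix(0,-116,250),down(yaw))
E
```

```text
t 0.35 tcp [ 0.1954 -0.646   0.2311] x [ 0.29  -0.957 -0.   ] z [-0.  0. -1.] F [-0.8 -1.   0.6] w 85.3 q [ 1.17  0.48  0.02  1.56 -0.01  1.11 -0.08]
tool shift mm [-551.5 -544.4  -18.7] turn/5deg [ -0.     0.   -14.63]
tool shift mm [-551.5 -544.4  -18.7] turn/5deg [ 0.    0.   21.37]
tool shift mm [-551.5 -544.4  -18.7] turn/5deg [-1.000e-02  0.000e+00 -3.263e+01]
tool shift mm [-551.5 -544.4  -18.7] turn/5deg [0.   0.   3.37]
```

Call:
{"api": "send_rows", "payload": {"series": [[[-0.02,0,-0.05],[0,0,0]],[[-0.02,0,-0.05],[0,0,0]],[[-0.02,-0.03,-0.05],[0,0,-1]],[[-0.01,-0.05,0],[0,0,-1]],[[-0.01,-0.05,0],[0,0,-1]],[[-0.01,-0.05,0],[0,0,-1]],[[-0.01,-0.05,0],[0,0,-1]],[[-0.01,-0.05,0],[0,0,-1]],[[-0.01,-0.05,0],[0,0,-1]],[[-0.01,-0.05,0],[0,0,-1]],[[-0.01,-0.05,0],[0,0,-1]],[[-0.005,-0.05,0],[0,0,-1]],[[-0.005,-0.05,0],[0,0,-1]],[[-0.005,-0.05,0],[0,0,-1]],[[0,-0.05,0],[0,0,-1]],[[0,-0.05,0],[0,0,-1]],[[0,-0.03,0],[0,0,-0.6]],[[0,0,0],[0,0,0]]], "fingers": 100, "grip_force": 60}}

```text
clock: 2.6
tcp_pos: [0.5255, 0.003, 0.3815]
orientation: [-3.141, -0.002, -0.0]
contact_force: [-0.5, 0.7, 0.9]
grip_width: 0.0522
```

Run:
```python
from h import *
st(); delta(fix(0,-116,250),down(0))
save("wrist","pics/w1.png")
```

```text
t 2.6 tcp [0.5255 0.003  0.3815] x [1.    0.001 0.   ] z [ 0.  0. -1.] F [-0.5  0.7  0.9] w 52.2 q [ 0.39  0.16 -0.59  1.67  0.09  1.33 -0.21]
tool shift mm [ 31.4 -36.4 131.5] turn/5deg [-0.   -0.    0.02]
```

View pics/w1.png

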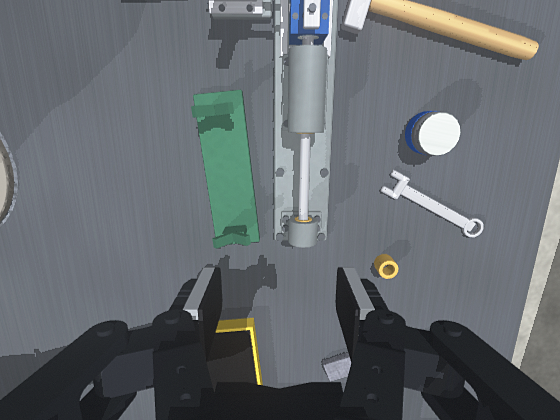

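Run:
```python
from h import *
c=cam("wrist"); g=cv2.cvtColor(c["img"],cv2.COLOR_RGB2GRAY).astype(int)
for v in (150,165,180,195,205):
    print(v, g[v,270:335:1].tolist() if v==165 else "", )
    row=g[v,280:330]; 
    k=np.where(row>190)[0]+280
    if len(k): print(k.min(),k.max(), onplane(c,(k.min()+k.max())/2,v,.062).round(4))
for p in ((291,45),(325,46),(289,131),(322,134)): print("barrel",onplane(c,*p,.06).round(4))
# plate edges at z .015
for p in ((274,200),(327,200),(273,238),(325,242)): print("plate",onplane(c,*p,.015).round(4))
hsv=cv2.cvtColor(c["img"],cv2.COLOR_RGB2HSV); m=cv2.inRange(hsv,(60,80,30),(90,255,255)); cs,_=cv2.findContours(m,0,2); k=max(cs,key=cv2.contourArea); b=cv2.minAreaRect(k)
P=np.array([onplane(c,*p,.012)[:2] for p in cv2.boxPoints(b)]); print("rack",P.round(4).tolist(),P.mean(0),[np.linalg.norm(P[i]-P[i-1]).round(4) for i in range(2)])
```

```text
150 
302 308 [0.5616 0.0293 0.062 ]
165 [120, 126, 119, 79, 119, 171, 193, 188, 174, 165, 160, 167, 173, 172, 170, 171, 183, 182, 183, 180, 181, 183, 186, 111, 120, 121, 120, 120, 117, 117, 175, 197, 224, 229, 227, 223, 220, 212, 183, 159, 181, 179, 180, 180, 179, 178, 178, 180, 179, 180, 181, 183, 184, 173, 164, 172, 168, 171, 171, 155, 93, 111, 111, 111, 115]
301 307 [0.5607 0.0093 0.062 ]
180 
301 307 [ 0.5611 -0.0112  0.062 ]
195 
292 306 [ 0.5546 -0.0321  0.062 ]
205 
300 306 [ 0.5604 -0.0465  0.062 ]
barrel [0.5419 0.1564 0.06  ]
barrel [0.5838 0.1552 0.06  ]
barrel [0.5402 0.0538 0.06  ]
barrel [0.5838 0.0498 0.06  ]
plate [ 0.5193 -0.0508  0.015 ]
plate [ 0.6005 -0.051   0.015 ]
plate [ 0.5173 -0.1128  0.015 ]
plate [ 0.6    -0.1197  0.015 ]
rack [[0.4005, 0.1036], [0.4739, 0.1119], [0.4969, -0.1197], [0.4133, -0.1306]] [ 0.44615715 -0.00871225] [np.float64(0.2345), np.float64(0.0738)]
```

Call:
{"api": "send_rows", "payload": {"series": [[[0.016,-0.018,0.045],[0,0,0]],[[0.017,-0.018,0.045],[0,0,0]],[[0,0,0.06],[0,0,0]],[[0,0,0.06],[0,0,0]],[[0,0,0.05],[0,0,0]],[[0,0,0],[0,0,0]],[[0,0,0],[0,0,0]]]}}

```text
clock: 3.58
tcp_pos: [0.5602, 0.0358, 0.1231]
orientation: [3.141, -0.008, 0.004]
contact_force: [1.2, 0.1, 0.4]
grip_width: 0.0517
```

```bash
sed -i 's/F0=np.array(\[0.5575/F0=np.array([0.5595/' h.py
python3 - <<'E'
from h import *
st(); delta(fix(0,-116,41),down(0))
save("wrist","pics/w2.png");save("scene","pics/s2.png",(220,140,480,290),3)
E
```

```text
t 3.58 tcp [0.5602 0.0358 0.1231] x [ 1.    -0.005  0.002] z [ 0.002 -0.    -1.   ] F [1.2 0.1 0.4] w 51.7 q [ 0.25  0.48 -0.54  1.9   0.32  0.85 -0.46]
tool shift mm [-1.6 -3.7 82.1] turn/5deg [ 0.   -0.03 -0.06]
```

View pics/w2.png

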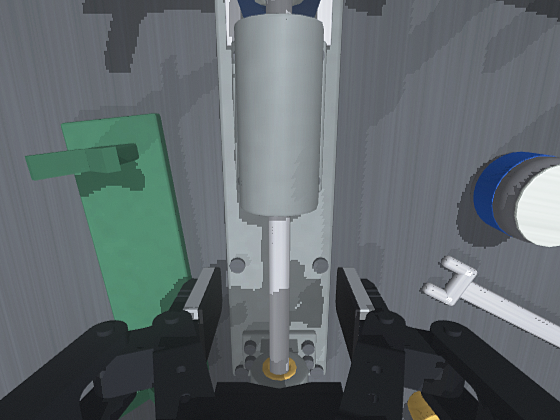

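View pics/s2.png

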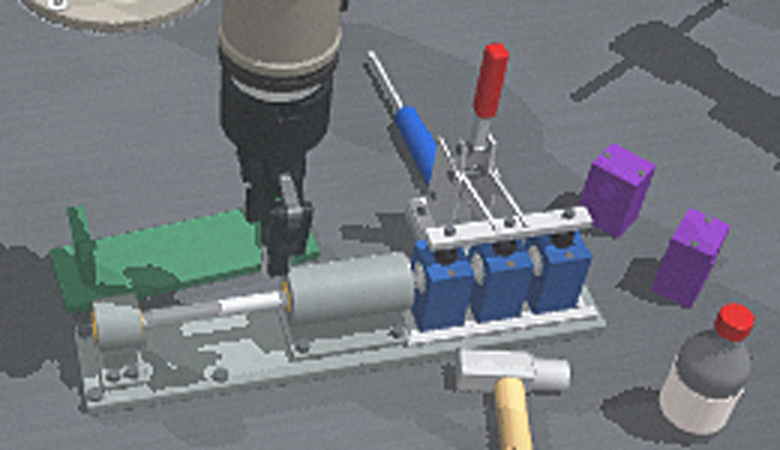

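Call:
{"api": "send_rows", "payload": {"series": [[[0,0,0.04],[0,0,0]],[[0,0,0.03],[0,0,0]],[[0,0,0.012],[0,0,0]],[[0,0,0],[0,0,0]]]}}

```text
clock: 4.18
tcp_pos: [0.5593, 0.0367, 0.0401]
orientation: [3.142, -0.005, 0.001]
contact_force: [-0.2, 0.4, -0.3]
grip_width: 0.0523
```

Call:
{"api": "send_rows", "payload": {"series": [[[0,0,0],[0,0,0]],[[0,0,0],[0,0,0]],[[0,0,0],[0,0,0]],[[0,0,0],[0,0,0]],[[0,0,0],[0,0,0]]], "fingers": 255, "grip_force": 60}}

```text
clock: 4.8
tcp_pos: [0.5606, 0.0368, 0.0407]
orientation: [-3.141, 0.005, -0.006]
contact_force: [2.2, -0.5, 6.7]
grip_width: 0.0123
```

Run:
```python
from h import *
st(); delta(fix(0,-204,41),down(0))
save("wrist","pics/w3.png");
```

```text
t 4.8 tcp [0.5606 0.0368 0.0407] x [ 1.    -0.003  0.004] z [ 0.004  0.    -1.   ] F [ 2.2 -0.5  6.7] w 12.3 q [ 0.2   0.59 -0.48  1.95  0.41  0.7  -0.54]
tool shift mm [-2.  85.3 -0.3] turn/5deg [-0.   -0.04 -0.04]
```

View pics/w3.png

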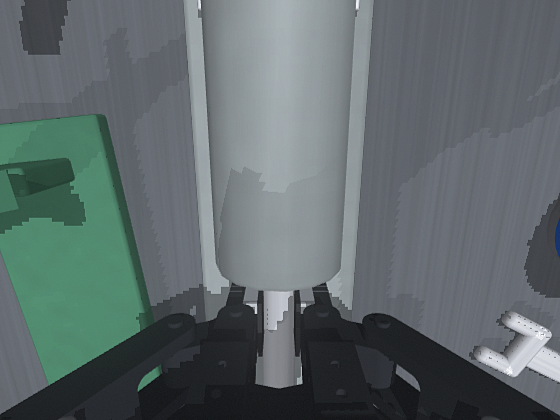

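Call:
{"api": "send_rows", "payload": {"series": [[[0,0.01,0],[0,0,0]],[[0,0.015,0],[0,0,0]],[[0,0.015,0],[0,0,0]],[[0,0.015,0],[0,0,0]],[[0,0.015,0],[0,0,0]],[[0,0.01,0],[0,0,0]],[[0,0.005,0],[0,0,0]],[[0,0,0],[0,0,0]]]}}

```text
clock: 5.85
tcp_pos: [0.5603, -0.045, 0.0407]
orientation: [-3.138, 0.001, -0.006]
contact_force: [2.5, 7.5, 6.3]
grip_width: 0.0119
```

Run:
```python
from h import *
st(); delta(fix(0,-204,41),down(0))
save("scene","pics/s3.png",(220,140,480,290),3)
```

```text
t 5.85 tcp [ 0.5603 -0.045   0.0407] x [ 1.    -0.001  0.004] z [ 0.004  0.004 -1.   ] F [2.5 7.5 6.3] w 11.9 q [ 0.34  0.59 -0.48  1.94  0.41  0.7  -0.38]
tool shift mm [-2.   3.5 -0.4] turn/5deg [-0.05 -0.05 -0.01]
```

View pics/s3.png

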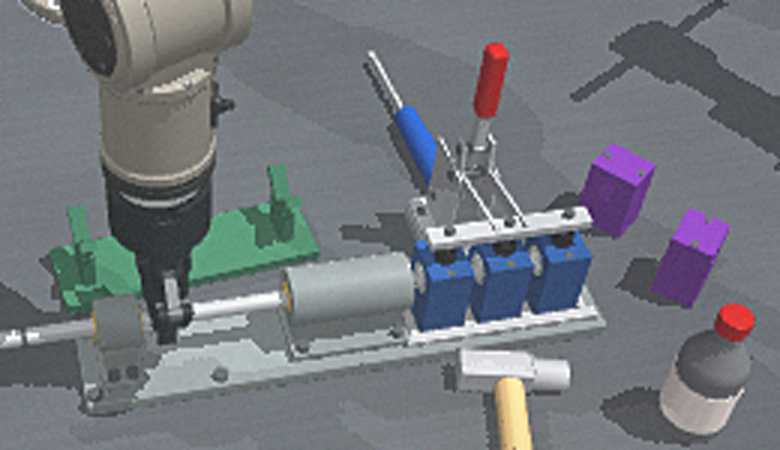

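Call:
{"api": "send_rows", "payload": {"series": [[[0,0,0],[0,0,0]],[[0,0,0],[0,0,0]],[[0,-0.02,0],[0,0,0]],[[0,-0.03,0],[0,0,0]],[[0,-0.02,0],[0,0,0]],[[0,-0.012,0],[0,0,0]],[[0,0,0],[0,0,0]],[[0,0,0],[0,0,0]]], "fingers": 170}}

```text
clock: 6.9
tcp_pos: [0.5587, 0.0325, 0.0392]
orientation: [3.141, -0.007, -0.0]
contact_force: [0.4, -0.0, -0.0]
grip_width: 0.0282
```

Call:
{"api": "send_rows", "payload": {"series": [[[0,0,0],[0,0,0]],[[0,0,0],[0,0,0]],[[0,0,0],[0,0,0]],[[0,0,0],[0,0,0]],[[0,0.01,0],[0,0,0]],[[0,0.015,0],[0,0,0]],[[0,0.015,0],[0,0,0]],[[0,0.015,0],[0,0,0]],[[0,0.015,0],[0,0,0]],[[0,0.01,0],[0,0,0]],[[0,0.005,0],[0,0,0]],[[0,0,0],[0,0,0]]], "fingers": 255}}

```text
clock: 8.4
tcp_pos: [0.5599, -0.0512, 0.0399]
orientation: [-3.141, 0.005, -0.005]
contact_force: [4.8, 1.3, -0.2]
grip_width: 0.012
```

Run:
```python
from h import *
st(); delta(fix(0,-204,41),down(0))
c=save("scene","pics/s4.png",(100,140,360,290),3)
```

```text
t 8.4 tcp [ 0.5599 -0.0512  0.0399] x [ 1.    -0.003  0.003] z [ 0.003  0.001 -1.   ] F [ 4.8  1.3 -0.2] w 12.0 q [ 0.35  0.59 -0.48  1.94  0.41  0.7  -0.38]
tool shift mm [-1.7 -2.7 -1.1] turn/5deg [-0.01 -0.03 -0.04]
```

View pics/s4.png

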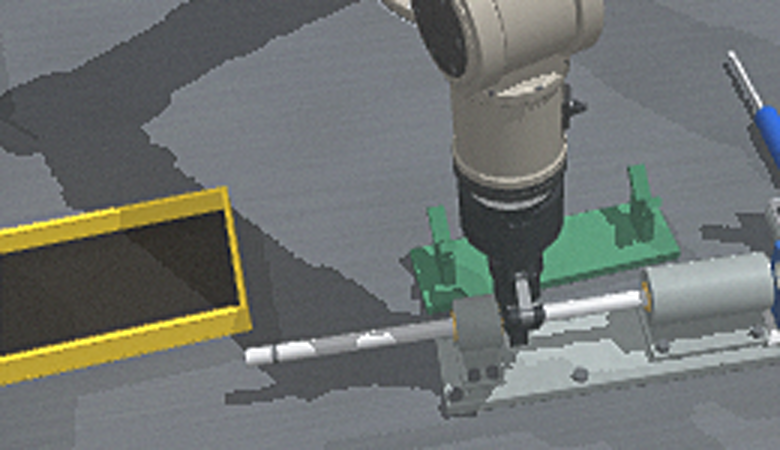

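Run:
```python
from h import *
s=cam("scene"); t=cam("top")
p=onplane(s,100+247/3-.33,140+356/3-.33,.06); print(p, "mid y", p[1]+.2025, "fix", (p[1]-.1555)*1e3)
save("top","pics/t4.png",(220,150,420,290),4)
```

```text
[ 0.55902694 -0.26048778  0.06      ] mid y -0.05798778354943768 fix -415.98778354943767
```

View pics/t4.png

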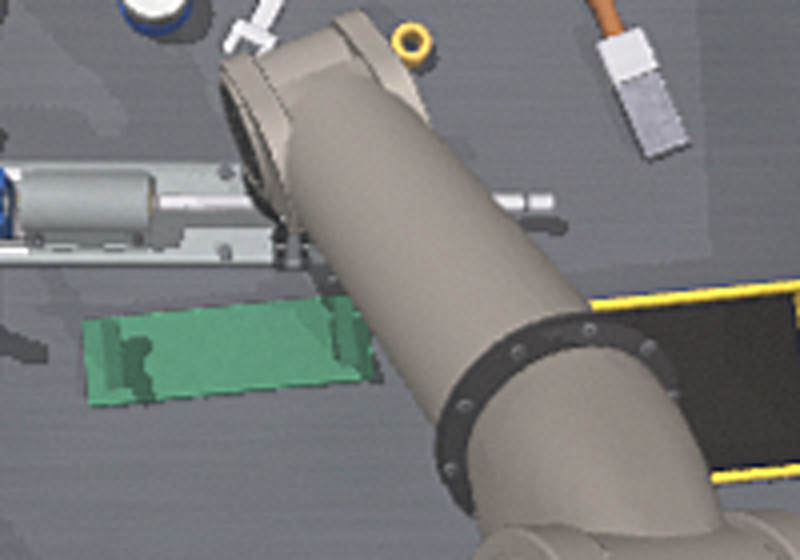

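Call:
{"api": "send_rows", "payload": {"series": [[[0,0,0],[0,0,0]],[[0,0,0],[0,0,0]],[[0,-0.02,0],[0,0,0]],[[0,-0.03,0],[0,0,0]],[[0,-0.02,0],[0,0,0]],[[0,-0.01,0],[0,0,0]],[[0,0,0],[0,0,0]],[[0,0,0],[0,0,0]]], "fingers": 170}}

```text
clock: 9.6
tcp_pos: [0.5587, 0.0274, 0.0391]
orientation: [3.141, -0.007, -0.001]
contact_force: [-0.3, -0.1, 0.1]
grip_width: 0.0283
```

Call:
{"api": "send_rows", "payload": {"series": [[[0,0,0],[0,0,0]],[[0,0,0],[0,0,0]],[[0,0,0],[0,0,0]],[[0,0,0],[0,0,0]],[[0,0.01,0],[0,0,0]],[[0,0.015,0],[0,0,0]],[[0,0.015,0],[0,0,0]],[[0,0.015,0],[0,0,0]],[[0,0.01,0],[0,0,0]],[[0,0.002,0],[0,0,0]],[[0,0,0],[0,0,0]]], "fingers": 255}}

```text
clock: 10.98
tcp_pos: [0.5599, -0.0365, 0.0401]
orientation: [-3.139, 0.003, -0.005]
contact_force: [3.8, 3.6, 2.6]
grip_width: 0.0118
```

Run:
```python
from h import *
st()
save("scene","pics/s5.png",(80,140,340,290),3)
t=save("top","pics/t5.png",(220,150,420,290),4)
p=onplane(t,220+553/4-.4,150+202/4-.4,.06);print("earlier top",p)
```

```text
t 10.97 tcp [ 0.5599 -0.0365  0.0401] x [ 1.    -0.002  0.003] z [ 0.003  0.003 -1.   ] F [3.8 3.6 2.6] w 11.8 q [ 0.33  0.59 -0.48  1.95  0.41  0.7  -0.4 ]
earlier top [ 0.55710345 -0.26047764  0.06      ]
```

View pics/s5.png

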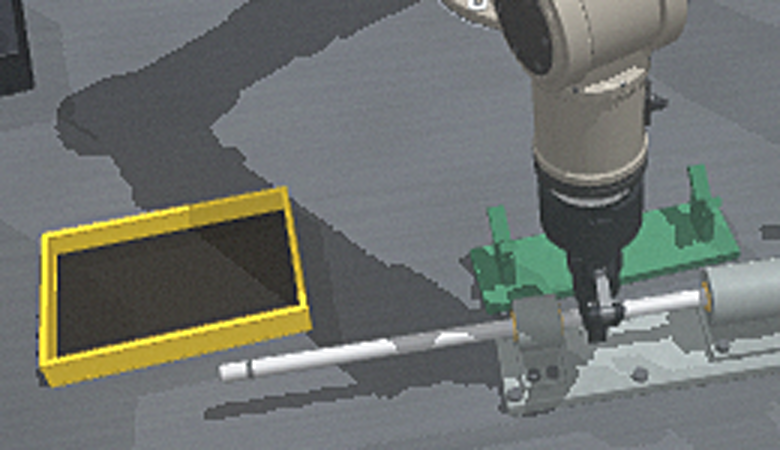

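View pics/t5.png

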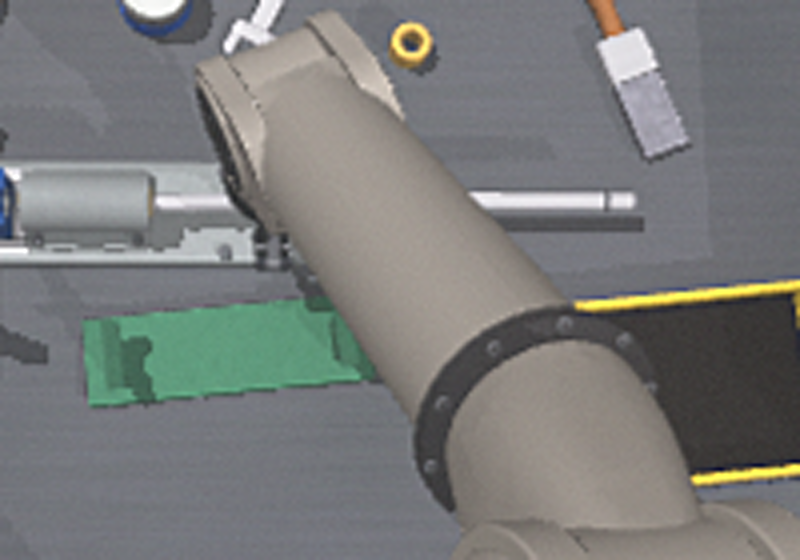

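Run:
```python
from h import *
s=cam("scene"); t=cam("top")
for p in (onplane(s,80+219/3-.33,140+372/3-.33,.06),onplane(t,220+637/4-.4,150+200/4-.4,.06)): print(p,"mid",p[1]+.2025,"tail fix",(p[1]+.405-.1555)*1e3)
```

```text
[ 0.56169043 -0.32628195  0.06      ] mid -0.12378194531251613 tail fix -76.78194531251611
[ 0.55855277 -0.32680462  0.06      ] mid -0.12430462273347764 tail fix -77.30462273347763
```

Call:
{"api": "send_rows", "payload": {"series": [[[0,0,0],[0,0,0]],[[0,0,0],[0,0,0]],[[0,0,-0.03],[0,0,0]],[[0,0,-0.05],[0,0,0]],[[0,0.03,0],[0,0,0]],[[0,0.04,0],[0,0,0]],[[0,0.018,0],[0,0,0]],[[0,0,0],[0,0,0]],[[0,0,0],[0,0,0]]], "fingers": 150}}

```text
clock: 12.3
tcp_pos: [0.5582, -0.1244, 0.1192]
orientation: [-3.14, 0.002, 0.001]
contact_force: [-0.4, -0.4, 0.3]
grip_width: 0.0352
```

Run:
```python
from h import *
st()
save("wrist","pics/w6.png")
```

```text
t 12.3 tcp [ 0.5582 -0.1244  0.1192] x [ 1.    -0.001 -0.   ] z [-0.     0.001 -1.   ] F [-0.4 -0.4  0.3] w 35.2 q [ 0.52  0.49 -0.52  1.88  0.32  0.85 -0.17]
```

View pics/w6.png

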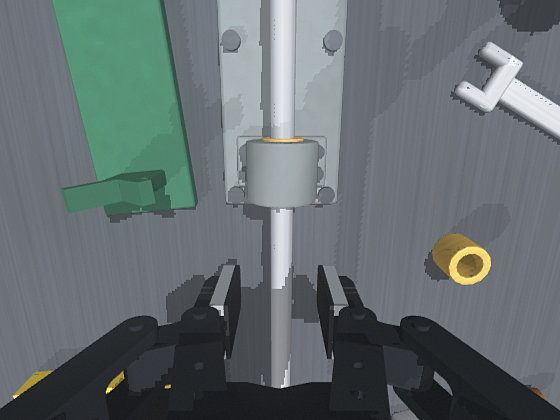

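Run:
```python
from h import *
s=save("scene","pics/s7.png",(0,130,130,330),3); t=cam("top")
for p in ((38,318),(68,200),(62,160)): print(onplane(s,*p,0).round(3))
for p in ((447,185),(455,298),(463,300),(460,185)): print("top z0",onplane(t,*p,0).round(3),"z.12",onplane(t,*p,.12).round(3))
delta([.56,-.124,.041],down(0))
```

```text
[ 0.617 -0.584  0.   ]
[ 0.24  -0.576  0.   ]
[ 0.052 -0.621  0.   ]
top z0 [ 0.619 -0.574  0.   ] z.12 [ 0.592 -0.518  0.12 ]
top z0 [ 0.252 -0.571  0.   ] z.12 [ 0.259 -0.515  0.12 ]
top z0 [ 0.245 -0.596  0.   ] z.12 [ 0.254 -0.537  0.12 ]
top z0 [ 0.619 -0.618  0.   ] z.12 [ 0.592 -0.558  0.12 ]
tool shift mm [ 1.6 -0.5 78.3] turn/5deg [-0.01  0.   -0.01]
```

View pics/s7.png

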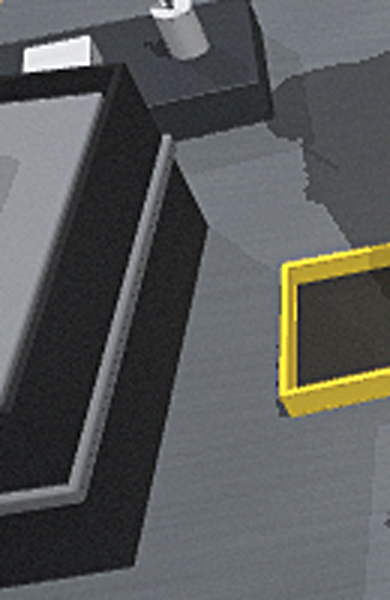

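Call:
{"api": "send_rows", "payload": {"series": [[[0.001,0,0.04],[0,0,0]],[[0.001,0,0.03],[0,0,0]],[[0,0,0.008],[0,0,0]],[[0,0,0],[0,0,0]]]}}

```text
clock: 12.95
tcp_pos: [0.5604, -0.1257, 0.0414]
orientation: [-3.141, 0.003, 0.001]
contact_force: [-0.0, 1.2, 1.0]
grip_width: 0.0351
```

Call:
{"api": "send_rows", "payload": {"series": [[[0,0,0],[0,0,0]],[[0,0,0],[0,0,0]],[[0,0,0],[0,0,0]],[[0,0,0],[0,0,0]],[[0,0,0],[0,0,0]]], "fingers": 255, "grip_force": 110}}

```text
clock: 13.58
tcp_pos: [0.5601, -0.1263, 0.0427]
orientation: [3.141, -0.005, 0.0]
contact_force: [-3.6, 0.6, 6.3]
grip_width: 0.0108
```

Call:
{"api": "send_rows", "payload": {"series": [[[0,0.01,0],[0,0,0]],[[0,0.015,0],[0,0,0]],[[0,0.015,0],[0,0,0]],[[0,0.015,0],[0,0,0]],[[0,0.015,0],[0,0,0]],[[0,0.015,0],[0,0,0]],[[0,0.015,0],[0,0,0]],[[0,0,0],[0,0,0]]]}}

```text
clock: 14.58
tcp_pos: [0.5596, -0.2288, 0.0411]
orientation: [3.14, -0.009, -0.0]
contact_force: [-0.9, -0.5, -3.8]
grip_width: 0.0106
```

Run:
```python
from h import *
st()
save("scene","pics/s8.png",(60,140,320,290),3)
```

```text
t 14.57 tcp [ 0.5596 -0.2288  0.0411] x [ 1.    -0.006 -0.   ] z [-0.    -0.001 -1.   ] F [-0.9 -0.5 -3.8] w 10.6 q [ 0.63  0.64 -0.46  1.84  0.4   0.75 -0.06]
```

View pics/s8.png

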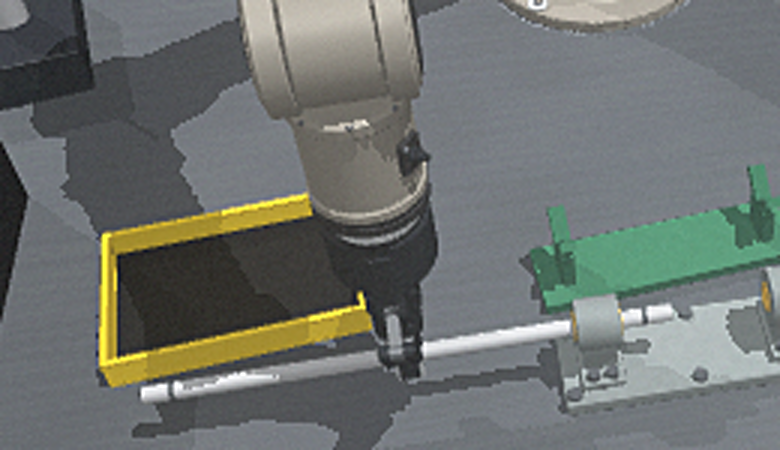

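Call:
{"api": "send_rows", "payload": {"series": [[[0,0.015,0],[0,0,0]],[[0,0.015,0],[0,0,0]],[[0,0.015,0],[0,0,0]],[[0,0.015,0],[0,0,0]],[[0,0.015,0],[0,0,0]],[[0,0.013,0],[0,0,0]],[[0,0,0],[0,0,0]]]}}

```text
clock: 15.5
tcp_pos: [0.5593, -0.3162, 0.0412]
orientation: [3.141, -0.008, -0.0]
contact_force: [0.1, -0.1, -4.3]
grip_width: 0.0107
```

Run:
```python
from h import *
st()
save("scene","pics/s9.png",(20,140,300,290),2.8)
save("wrist","pics/w9.png")
```

```text
t 15.5 tcp [ 0.5593 -0.3162  0.0412] x [ 1.    -0.005 -0.   ] z [-0.    -0.001 -1.   ] F [ 0.1 -0.1 -4.3] w 10.7 q [ 0.74  0.69 -0.45  1.75  0.4   0.8   0.09]
```

View pics/s9.png

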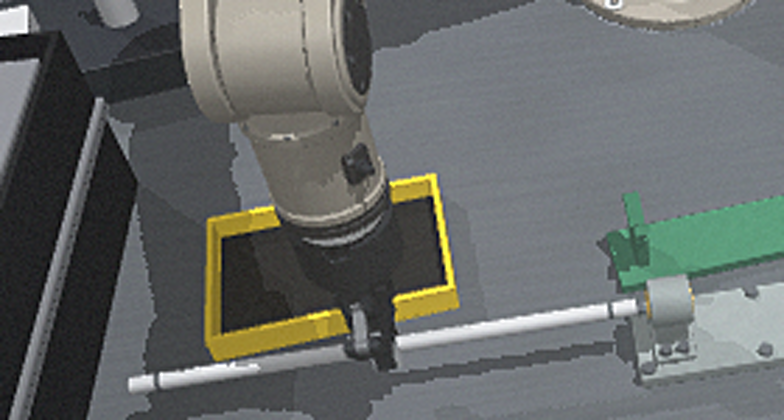

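View pics/w9.png

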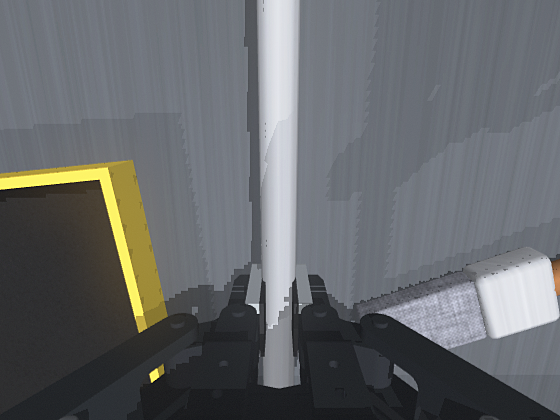

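Call:
{"api": "send_rows", "payload": {"series": [[[0,0.012,0],[0,0,0]],[[0,0,-0.01],[0,0,0]],[[0,0,-0.03],[0,0,0]],[[0,0,-0.05],[0,0,0]],[[0,0,-0.05],[0,0,0]],[[0,0,-0.03],[0,0,0]],[[-0.02,0,0],[0,0,-0.3]],[[-0.03,-0.02,0],[0,0,-0.4]],[[-0.03,-0.03,0],[0,0,-0.4]],[[-0.02,-0.04,0],[0,0,0]],[[0,-0.03,0],[0,0,0]],[[0,-0.02,0],[0,0,0]],[[0,0,0],[0,0,0]]]}}

```text
clock: 17.23
tcp_pos: [0.4497, -0.1897, 0.212]
orientation: [3.137, 0.151, 0.001]
contact_force: [-0.7, -1.0, -4.0]
grip_width: 0.0108
```

Run:
```python
from h import *
st()
save("wrist","pics/w10.png")
save("top","pics/t10.png",(200,150,480,340),2.8)
save("scene","pics/s10.png")
```

```text
t 17.23 tcp [ 0.4497 -0.1897  0.212 ] x [0.995 0.096 0.001] z [ 0.001 -0.001 -1.   ] F [-0.7 -1.  -4. ] w 10.8 q [ 0.83  0.25 -0.65  1.98  0.18  0.97  0.19]
```

View pics/w10.png

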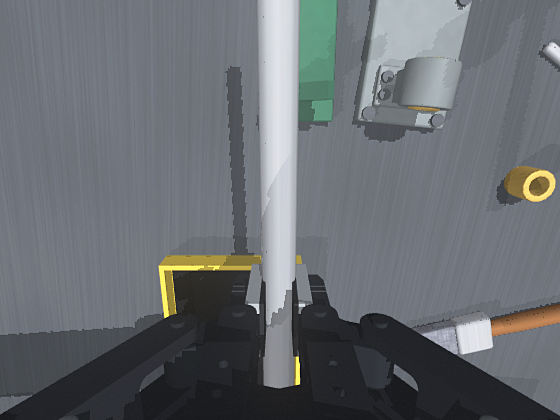

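View pics/t10.png

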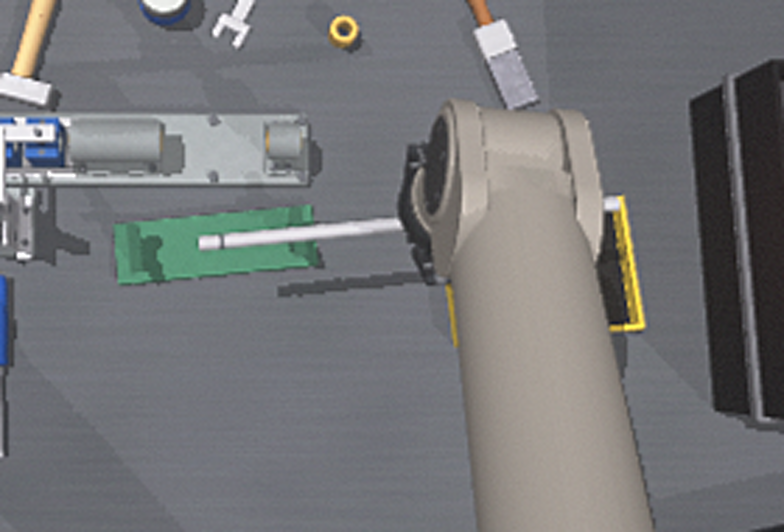

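View pics/s10.png

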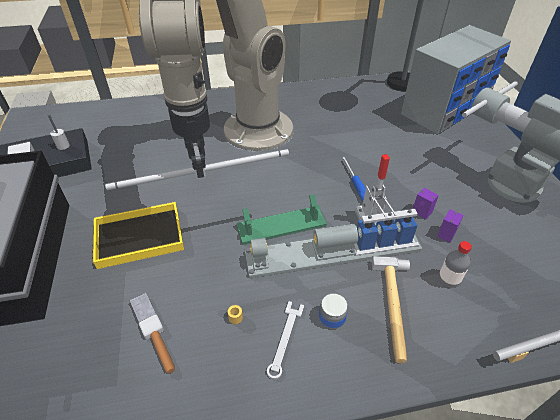

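Run:
```python
from h import *
c=cam("top")
t=lambda x,y:(130+x/4-.4,170+y/4-.4)
P=np.array([onplane(c,*t(*p),.012)[:2] for p in ((444,241),(726,213),(734,299),(450,325))]); print(P.round(4).tolist(),P.mean(0))
e=P[0]-P[1]; print(np.linalg.norm(e),np.arctan2(-e[0],e[1])); e=P[3]-P[2];print(np.linalg.norm(e),np.arctan2(-e[0],e[1]))
# in scene: V tips at height 71
s=cam("scene"); q=lambda x,y:(220+x/3-.33,140+y/3-.33)
for p in ((278,168),(76,210)): print("Vtip s",onplane(s,*q(*p),.071).round(4))
for p in ((62,308),(318,252)): print("base s",onplane(s,*q(*p),.005).round(4))
# current bar ends top
u=lambda x,y:(200+x/2.8-.35,150+y/2.8-.35)
print("bar end",onplane(c,*u(199,243),.231))
```

```text
[[0.4696, 0.1101], [0.4916, -0.1172], [0.4223, -0.1221], [0.4025, 0.1047]] [ 0.44650116 -0.0061106 ]
0.22832759772215458 0.09626193334426386
0.2276982268207617 0.08698426975471855
Vtip s [0.4243 0.0812 0.071 ]
Vtip s [ 0.4418 -0.0985  0.071 ]
base s [ 0.4907 -0.1211  0.005 ]
base s [0.4699 0.1102 0.005 ]
bar end [0.42826174 0.01480708 0.231     ]
```

Run:
```python
from h import *
delta([.4475,-.016,.13],down(.092))
```

```text
tool shift mm [  14.2 -175.6   81.2] turn/5deg [-0.    0.   -0.01]
```

Call:
{"api": "send_rows", "payload": {"series": [[[0,-0.025,0],[0,0,0]],[[0.004,-0.04,0],[0,0,0]],[[0.005,-0.04,0],[0,0,0]],[[0.005,-0.04,0],[0,0,0]],[[0,-0.03,0.02],[0,0,0]],[[0,0,0.04],[0,0,0]],[[0,0,0.02],[0,0,0]],[[0,0,0],[0,0,0]],[[0,0,0],[0,0,0]]]}}

```text
clock: 18.6
tcp_pos: [0.4479, -0.0157, 0.1321]
orientation: [-3.138, -0.145, -0.002]
contact_force: [-0.2, 0.0, -3.6]
grip_width: 0.0107
```

Run:
```python
from h import *
st();delta([.4475,-.016,.13],down(.092))
save("wrist","pics/w11.png")
save("scene","pics/s11.png",(180,100,460,290),2.8)
save("top","pics/t11.png",(170,150,370,290),4)
```

```text
t 18.6 tcp [ 0.4479 -0.0157  0.1321] x [0.996 0.092 0.001] z [ 0.001  0.    -1.   ] F [-0.2  0.  -3.6] w 10.7 q [ 0.52  0.32 -0.72  2.14  0.3   0.78 -0.3 ]
tool shift mm [-0.4  0.3  2.1] turn/5deg [-0.   -0.01  0.  ]
```

View pics/w11.png

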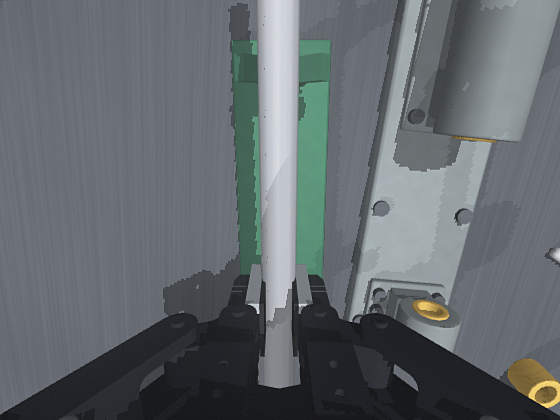

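View pics/s11.png

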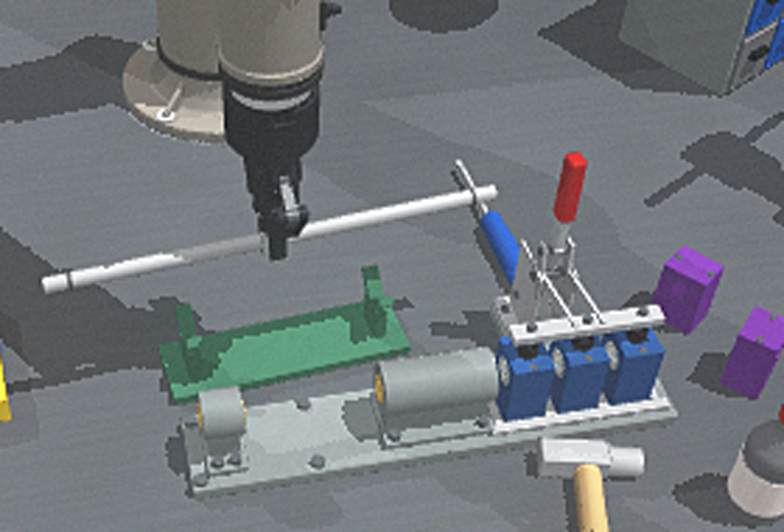

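View pics/t11.png

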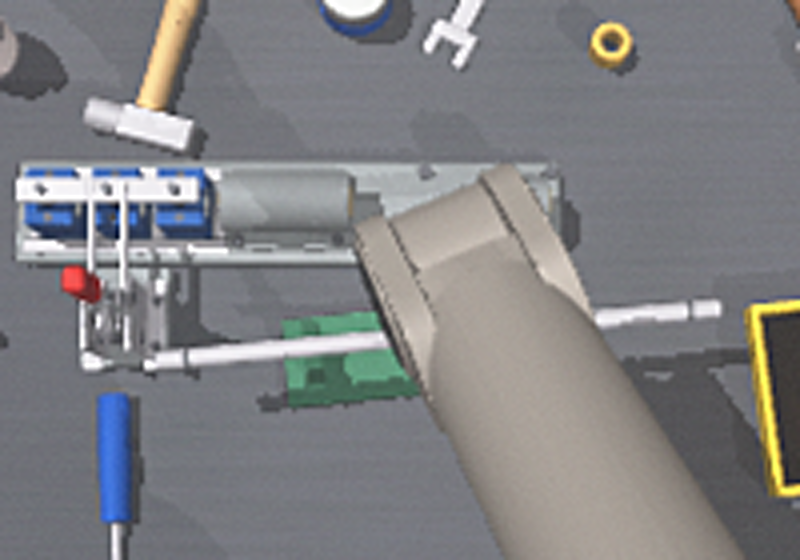

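Run:
```python
from h import *
c=cam("top");u=lambda x,y:(170+x/4-.4,150+y/4-.4)
for z in (.0,.03,.06): print(z,"clamp right edge",onplane(c,*u(170,330),z).round(4),"corner",onplane(c,*u(160,368),z).round(4))
print("bar end",onplane(c,*u(147,361),.151).round(4), "other end", onplane(c,*u(720,309),.151).round(4))
save("scene","pics/s12.png",(330,140,430,270),6)
```

```text
0.0 clamp right edge [0.4639 0.2031 0.    ] corner [0.4332 0.2104 0.    ]
0.03 clamp right edge [0.4609 0.1987 0.03  ] corner [0.4309 0.206  0.03  ]
0.06 clamp right edge [0.4578 0.1944 0.06  ] corner [0.4286 0.2015 0.06  ]
bar end [0.4265 0.1972 0.151 ] other end [ 0.4623 -0.2123  0.151 ]
```

View pics/s12.png

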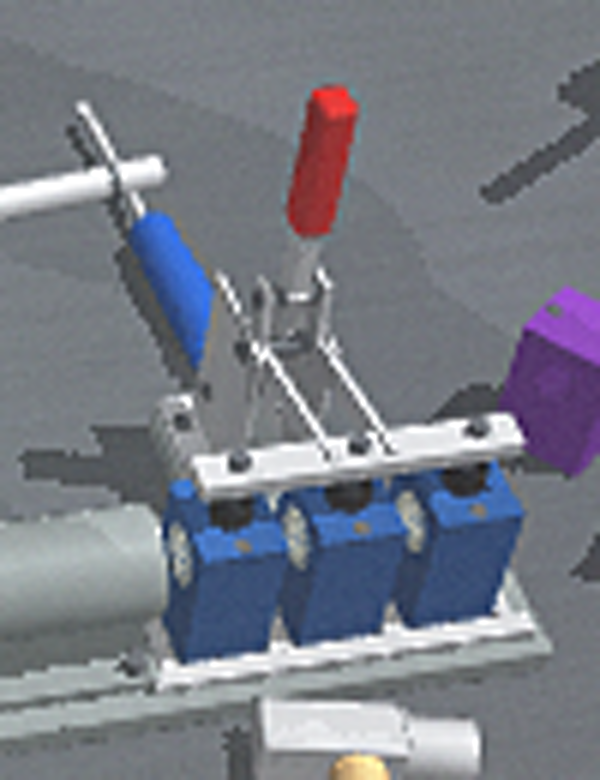

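Call:
{"api": "send_rows", "payload": {"series": [[[0,0.013,0],[0,0,0]],[[-0.001,0,0.03],[0,0,0]],[[0,0,0.03],[0,0,0]],[[0,0,0.015],[0,0,0]],[[0,0,0.01],[0,0,0]],[[0,0,0.003],[0,0,0]],[[0,0,0],[0,0,0]],[[0,0,0],[0,0,0]]]}}

```text
clock: 19.85
tcp_pos: [0.4503, -0.0285, 0.0446]
orientation: [-3.138, -0.147, -0.009]
contact_force: [6.0, -1.2, -1.1]
grip_width: 0.0104
```

Run:
```python
from h import *
st()
save("wrist","pics/w13.png")
save("scene","pics/s13.png",(180,130,460,290),2.8)
```

```text
t 19.85 tcp [ 0.4503 -0.0285  0.0446] x [0.996 0.093 0.006] z [ 0.006  0.    -1.   ] F [ 6.  -1.2 -1.1] w 10.4 q [ 0.43  0.47 -0.61  2.19  0.48  0.6  -0.43]
```

View pics/w13.png

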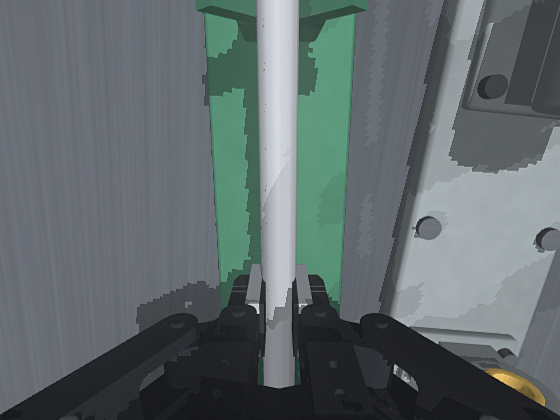

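View pics/s13.png

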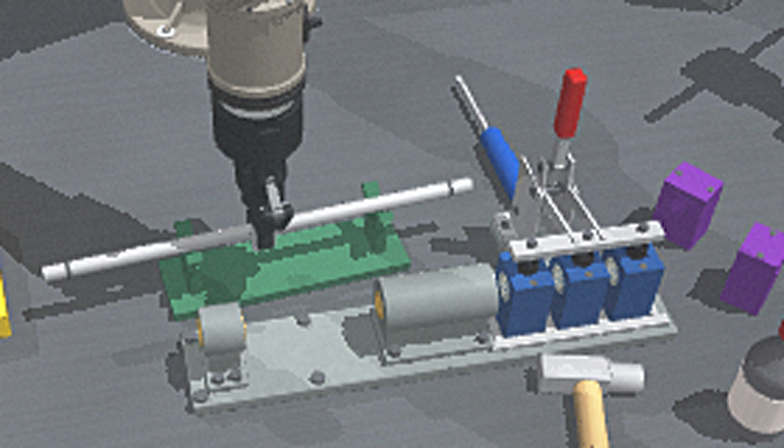

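Call:
{"api": "send_rows", "payload": {"series": [[[0.003,0,0],[0,0,0]],[[0.001,0,0.002],[0,0,0]],[[0,0,0.002],[0,0,0]],[[0,0,0],[0,0,0]]]}}

```text
clock: 20.45
tcp_pos: [0.4516, -0.0284, 0.0428]
orientation: [3.134, 0.146, 0.001]
contact_force: [-14.7, -1.4, 56.6]
grip_width: 0.0106
```

Call:
{"api": "send_rows", "payload": {"series": [[[-0.001,0,-0.002],[0,0,0]],[[0,0,0],[0,0,0]]]}}

```text
clock: 20.7
tcp_pos: [0.4515, -0.0284, 0.0432]
orientation: [3.137, 0.146, 0.004]
contact_force: [-2.6, -0.6, 22.4]
grip_width: 0.011
```

Call:
{"api": "send_rows", "payload": {"series": [[[0,0,0],[0,0,0]],[[0,0,0],[0,0,0]],[[0,0,0],[0,0,0]],[[0,0,0],[0,0,0]]], "fingers": 170}}

```text
clock: 21.2
tcp_pos: [0.4498, -0.0282, 0.0411]
orientation: [-3.138, -0.146, 0.001]
contact_force: [0.2, -0.5, 0.3]
grip_width: 0.0283
```

Run:
```python
from h import *
st()
save("scene","pics/s14.png",(180,130,460,290),2.8)
```

```text
t 21.2 tcp [ 0.4498 -0.0282  0.0411] x [ 0.996  0.093 -0.001] z [-0.001  0.    -1.   ] F [ 0.2 -0.5  0.3] w 28.3 q [ 0.43  0.48 -0.6   2.19  0.49  0.6  -0.44]
```

View pics/s14.png

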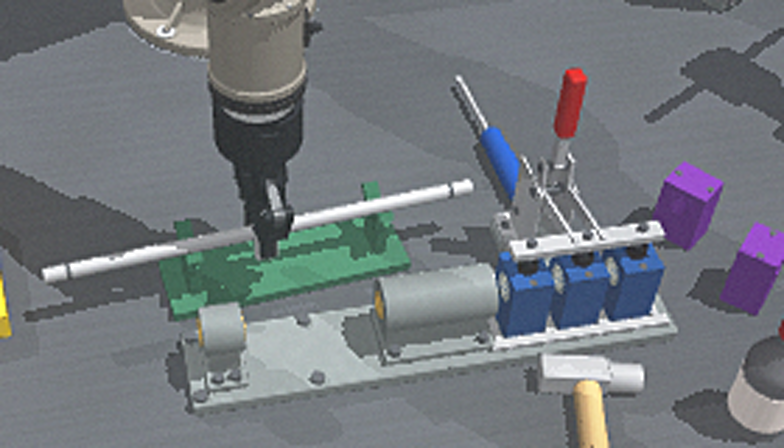

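Call:
{"api": "send_rows", "payload": {"series": [[[0,0,-0.03],[0,0,0]],[[0,0,-0.06],[0,0,0]],[[0,0,-0.06],[0,0,0]],[[0,0,-0.06],[0,0,0]],[[0,-0.03,-0.05],[0,0,0]],[[0.01,-0.05,0],[0,0,0]],[[0.01,-0.05,0],[0,0,0]],[[0.01,-0.05,0],[0,0,0]],[[0.01,-0.05,0],[0,0,0]],[[0,-0.03,0],[0,0,-1]],[[0,0,0],[0,0,-1]],[[0,0,0],[0,0,-1]],[[0,0,0],[0,0,-1]],[[0,0,0],[0,0,-1]],[[0,0,0],[0,0,-1]],[[0,0,0],[0,0,-1]],[[0,0,0],[0,0,-1]]], "fingers": 110}}

```text
clock: 23.38
tcp_pos: [0.4655, 0.2342, 0.301]
orientation: [2.897, 1.215, -0.001]
contact_force: [-0.6, -0.9, -0.4]
grip_width: 0.0486
```

Call:
{"api": "send_rows", "payload": {"series": [[[0,0,0],[0,0,-1]],[[0,0,0],[0,0,-1]],[[0,0,0],[0,0,-1]],[[0,0,0],[0,0,-1]],[[0,0,0],[0,0,-1]],[[0,0,0],[0,0,-1]],[[0,0,0],[0,0,-1]],[[0,0,0],[0,0,-1]],[[0,0,0],[0,0,-0.8]],[[0,0,0],[0,0,0]]]}}

```text
clock: 24.62
tcp_pos: [0.4656, 0.2342, 0.301]
orientation: [-2.235, -2.207, 0.001]
contact_force: [0.4, 0.5, 0.1]
grip_width: 0.0483
```

Run:
```python
from h import *
st();delta(fix(-88,80,280),down(np.pi/2))
c=save("wrist","pics/w15.png")
save("scene","pics/s15.png",(180,70,460,290),2.8)
```

```text
t 24.62 tcp [0.4656 0.2342 0.301 ] x [ 0.012  1.    -0.   ] z [-0.001 -0.    -1.   ] F [0.4 0.5 0.1] w 48.3 q [ 0.42  0.42 -1.27  1.78  0.42  1.26  0.59]
tool shift mm [ 2.   6.3 21. ] turn/5deg [-0.01  0.   -0.14]
```

View pics/w15.png

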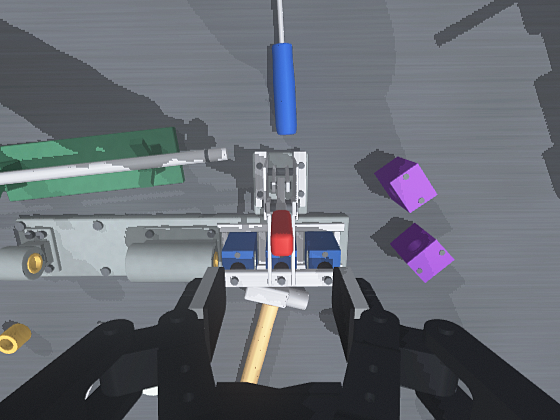

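View pics/s15.png

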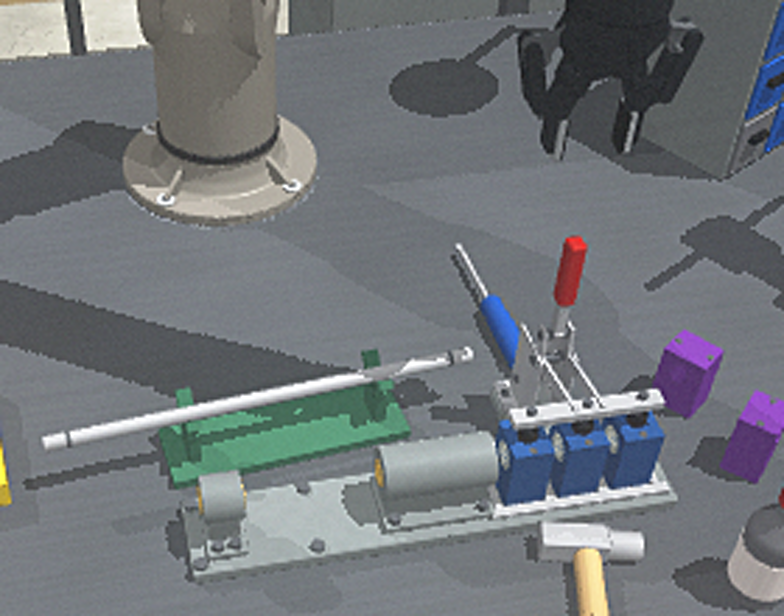

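Run:
```python
from h import *
c=save("wrist","pics/w16.png",(220,130,350,300),4)
hsv=cv2.cvtColor(c["img"],cv2.COLOR_RGB2HSV); m=cv2.inRange(hsv,(0,150,80),(8,255,255))|cv2.inRange(hsv,(172,150,80),(180,255,255))
ys,xs=np.where(m); print(xs.min(),xs.max(),ys.min(),ys.max())
print(onplane(c,(xs[ys>235].mean()),ys.max()-6,.221), onplane(c,281,ys.min(),.16))
```

```text
271 292 211 255
[0.48235543 0.23608759 0.221     ] [0.47178236 0.2363382  0.16      ]
```

View pics/w16.png

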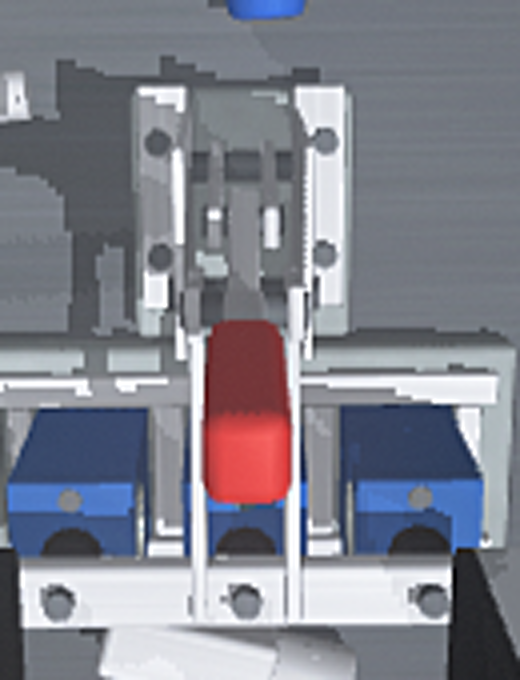

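Call:
{"api": "send_rows", "payload": {"series": [[[0.002,0.011,0.02],[0,0,-0.1]],[[0,0,0.04],[0,0,0]],[[0,0,0.04],[0,0,0]],[[0,0,0.02],[0,0,0]],[[0,0,0.007],[0,0,0]],[[0,0,0],[0,0,0]],[[0,0,0],[0,0,0]]]}}

```text
clock: 25.65
tcp_pos: [0.4775, 0.2368, 0.1756]
orientation: [2.224, 2.217, 0.003]
contact_force: [0.2, 0.1, 0.7]
grip_width: 0.0487
```

Run:
```python
from h import *
st()
c=save("wrist","pics/w17.png")
save("scene","pics/s17.png",(300,100,460,260),3)
```

```text
t 25.65 tcp [0.4775 0.2368 0.1756] x [0.003 1.    0.001] z [ 0.002  0.001 -1.   ] F [0.2 0.1 0.7] w 48.7 q [ 0.29  0.56 -1.14  1.9   0.59  1.07  0.47]
```

View pics/w17.png

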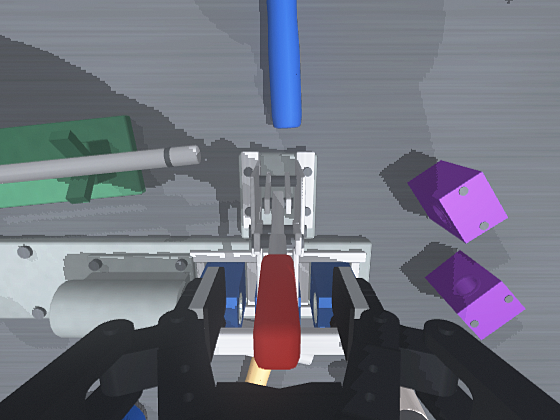

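View pics/s17.png

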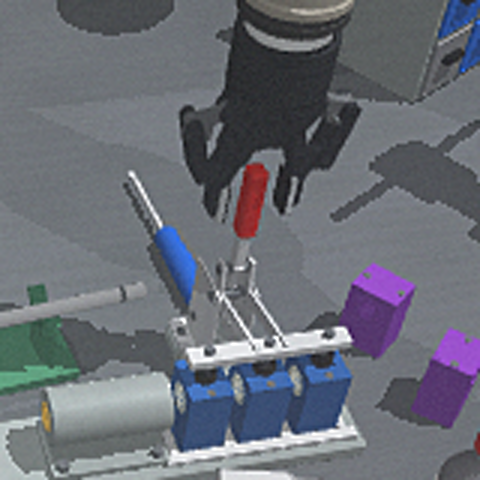

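Call:
{"api": "send_rows", "payload": {"series": [[[0,0,0],[0,0,0]],[[0,0,0],[0,0,0]],[[0,0,0],[0,0,0]],[[0,0,0],[0,0,0]],[[0,-0.005,0],[0,0,0]],[[0,-0.005,0.0005],[0,0,0]],[[0,-0.0062,0.001],[0,0,0]],[[0,-0.0062,0.001],[0,0,0]],[[0,0,0],[0,0,0]]], "fingers": 255, "grip_force": 45}}

```text
clock: 26.88
tcp_pos: [0.4559, 0.2362, 0.1719]
orientation: [2.224, 2.217, 0.005]
contact_force: [5.0, 1.0, -1.8]
grip_width: 0.0152
```

Run:
```python
from h import *
st()
save("scene","pics/s18.png",(300,100,460,260),3)
```

```text
t 26.88 tcp [0.4559 0.2362 0.1719] x [0.003 1.    0.001] z [ 0.003  0.001 -1.   ] F [ 5.   1.  -1.8] w 15.2 q [ 0.3   0.54 -1.16  1.95  0.58  1.04  0.45]
```

View pics/s18.png

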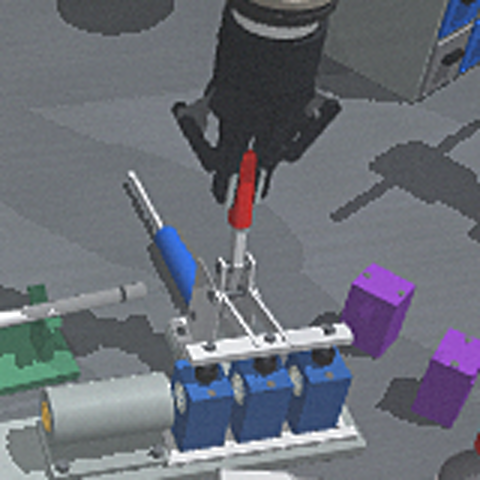

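Handle is gripped and over centre. Continue along the arc.

Call:
{"api": "send_rows", "payload": {"series": [[[0,-0.0122,0.0037],[0,0,0]],[[0,-0.0116,0.0052],[0,0,0]],[[0,-0.0108,0.0067],[0,0,0]],[[0,-0.0099,0.0081],[0,0,0]],[[0,-0.0087,0.0093],[0,0,0]],[[0,-0.0075,0.0103],[0,0,0]],[[0,0,0],[0,0,0]]]}}

```text
clock: 27.8
tcp_pos: [0.3932, 0.2364, 0.1282]
orientation: [-2.224, -2.219, 0.001]
contact_force: [0.9, -0.4, 1.1]
grip_width: 0.0155
```

Run:
```python
from h import *
st(); p=pose()[:3,3]; print(np.hypot(.477-p[0],p[2]+.019-.095),np.arctan2(.477-p[0],p[2]+.019-.095))
save("scene","pics/s19.png",(300,100,460,260),3)
```

```text
t 27.8 tcp [0.3932 0.2364 0.1282] x [ 0.002  1.    -0.   ] z [-0. -0. -1.] F [ 0.9 -0.4  1.1] w 15.5 q [ 0.26  0.52 -1.15  2.1   0.61  0.91  0.33]
0.09867558823356042 1.0136425853043691
```

View pics/s19.png

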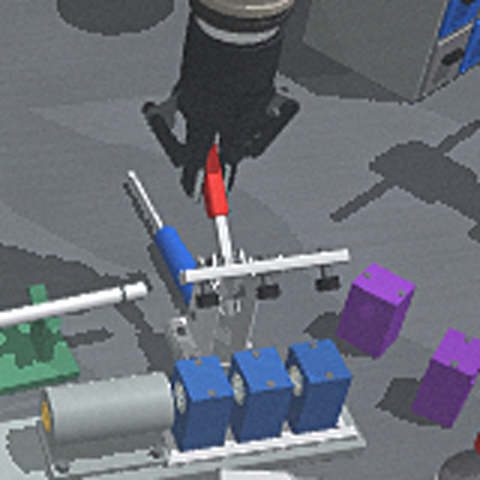

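Call:
{"api": "send_rows", "payload": {"series": [[[0,-0.006,0.0111],[0,0,0]],[[0,-0.0046,0.012],[0,0,0]],[[0,-0.003,0.0123],[0,0,0]],[[0,-0.0013,0.0127],[0,0,0]],[[0,0,0.004],[0,0,0]],[[0,0,0.002],[0,0,0]],[[0,0,0],[0,0,0]]]}}

```text
clock: 28.72
tcp_pos: [0.3777, 0.2365, 0.0742]
orientation: [-2.223, -2.218, 0.002]
contact_force: [-5.3, 0.7, 1.3]
grip_width: 0.0154
```

Run:
```python
from h import *
st(); p=pose()[:3,3]; print(np.hypot(.477-p[0],p[2]+.019-.095),np.arctan2(.477-p[0],p[2]+.019-.095))
save("scene","pics/s20.png",(300,100,460,260),3)
```

```text
t 28.73 tcp [0.3777 0.2365 0.0742] x [ 0.002  1.    -0.   ] z [-0.002 -0.    -1.   ] F [-5.3  0.7  1.3] w 15.4 q [ 0.17  0.57 -1.06  2.17  0.71  0.81  0.21]
0.09934778814076857 1.5892134392036703
```

View pics/s20.png

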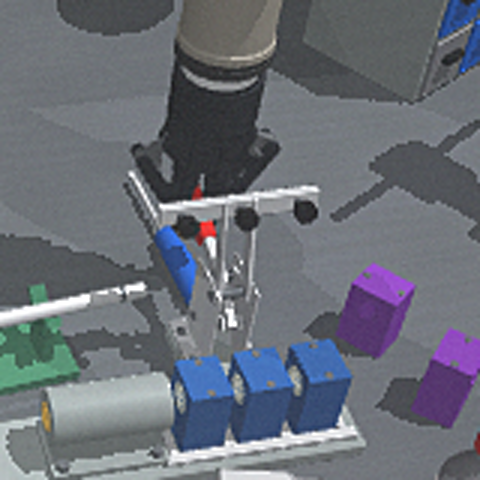

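Call:
{"api": "send_rows", "payload": {"series": [[[0,0.001,0.002],[0,0,0]],[[0,0,0.002],[0,0,0]],[[0,0,0],[0,0,0]]]}}

```text
clock: 29.15
tcp_pos: [0.378, 0.2365, 0.0705]
orientation: [-2.223, -2.218, 0.004]
contact_force: [-8.7, -0.8, 8.0]
grip_width: 0.0155
```

Call:
{"api": "send_rows", "payload": {"series": [[[0,0,0],[0,0,0]],[[0,0,0],[0,0,0]],[[0,0,0],[0,0,0]],[[0,0,-0.02],[0,0,0]],[[0,0,-0.04],[0,0,0]],[[0,0,-0.06],[0,0,0]],[[0,0,-0.06],[0,0,0]],[[0,0,-0.05],[0,0,0]],[[0,0,0],[0,0,0]]], "fingers": 130}}

```text
clock: 30.28
tcp_pos: [0.3816, 0.238, 0.3038]
orientation: [2.223, 2.214, 0.01]
contact_force: [0.6, -1.0, -0.8]
grip_width: 0.0419
```

Run:
```python
from h import *
st()
save("scene","pics/s21.png",(300,100,460,260),4); save("top","pics/t21.png",(130,150,330,290),4); save("wrist","pics/w21.png")
```

```text
t 30.27 tcp [0.3816 0.238  0.3038] x [0.004 1.    0.002] z [ 0.007  0.002 -1.   ] F [ 0.6 -1.  -0.8] w 41.9 q [ 0.54  0.23 -1.37  1.92  0.25  1.18  0.65]
```

View pics/s21.png

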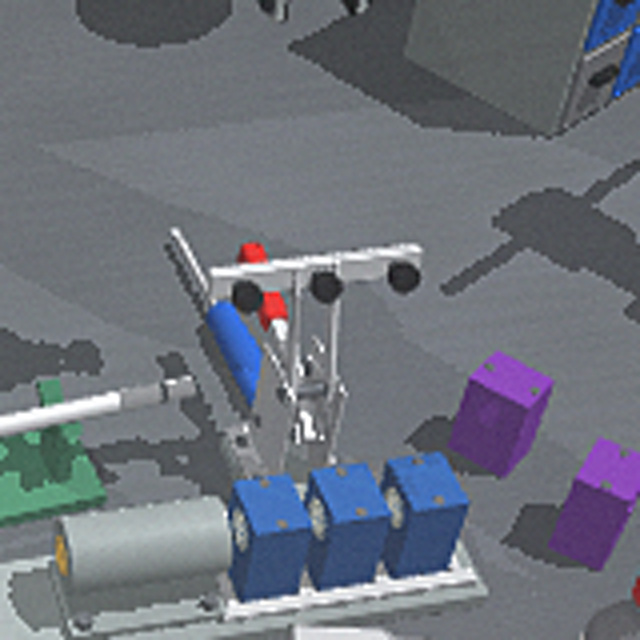

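View pics/t21.png

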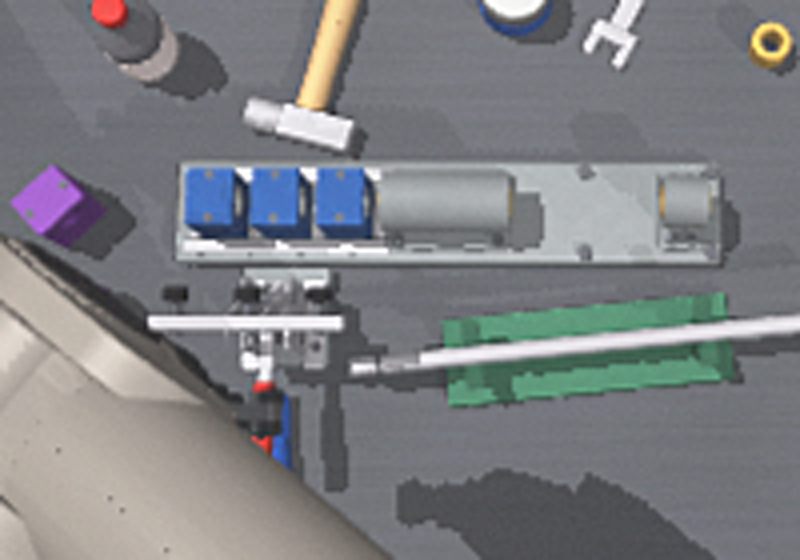

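View pics/w21.png

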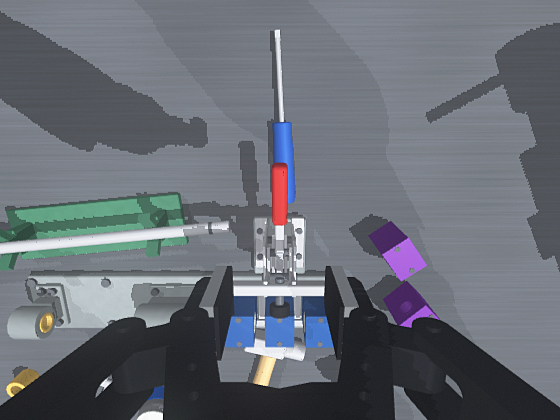

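Run:
```python
from h import *
c=cam("top"); s=cam("scene")
u=lambda x,y:(130+x/4-.4,150+y/4-.4); q=lambda x,y:(300+x/4-.4,100+y/4-.4)
print("mid pad",cross(c,u(250,292),s,q(327,287)))
print("right pad",cross(c,u(320,294),s,q(248,297)))
print("bar right end",cross(c,u(344,322),s,q(213,273)))
for p in ((235,240),(204,241),(204,170),(235,168)): pass
# block tops z=.082
for n,(a,b,d,e) in dict(A=(186,170,233,238),B=(250,170,299,238),C=(315,170,365,238)).items():
    print(n,onplane(c,*u((a+b and (a+d)/2),(b+e)/2),.082).round(4))
```

```text
mid pad (array([0.47357369, 0.23574775, 0.17115309]), np.float64(0.0012228463104221748))
right pad (array([0.47205397, 0.18653533, 0.1699214 ]), np.float64(0.0005864867956942877))
bar right end (array([0.45192827, 0.16940173, 0.17474549]), np.float64(0.0021514864788185154))
A [0.5527 0.2855 0.082 ]
B [0.5526 0.2359 0.082 ]
C [0.5525 0.1857 0.082 ]
```

Call:
{"api": "send_rows", "payload": {"series": [[[0,0.02,0],[0,0,0]],[[0,0.03,0],[0,0,0]],[[0,0.03,0],[0,0,0]],[[0,0.03,0],[0,0,0]],[[0,0,0],[0,0,0]]]}}

```text
clock: 31.15
tcp_pos: [0.491, 0.2356, 0.2983]
orientation: [-2.224, -2.214, 0.003]
contact_force: [-0.6, -0.4, -0.3]
grip_width: 0.0421
```

Run:
```python
from h import *
st()
```

```text
t 31.15 tcp [0.491  0.2356 0.2983] x [0.005 1.    0.001] z [-0.004  0.001 -1.   ] F [-0.6 -0.4 -0.3] w 42.1 q [ 0.36  0.44 -1.21  1.73  0.43  1.28  0.62]
```

Call:
{"api": "send_rows", "payload": {"series": [[[0,0.03,0],[0,0,1]],[[0,0.02,0],[0,0,1]],[[0,0,0],[0,0,1]],[[0,0,0],[0,0,1]],[[0,0,0],[0,0,1]],[[0,0,0],[0,0,1]],[[0,0,0],[0,0,1]],[[0,0,0],[0,0,1]],[[0,0,0],[0,0,1]],[[0,0,0],[0,0,1]],[[0,0,0],[0,0,1]],[[0,0,0],[0,0,1]],[[0,0,0],[0,0,1]],[[0,0,0],[0,0,1]],[[0,0,0],[0,0,1]],[[0,0,0],[0,0,1]],[[0,0,0],[0,0,1]],[[0,0,0],[0,0,1]],[[0,0,0],[0,0,0]]], "fingers": 50}}

```text
clock: 33.52
tcp_pos: [0.5385, 0.2345, 0.2994]
orientation: [3.141, -0.001, -0.003]
contact_force: [-0.3, 0.0, 0.6]
grip_width: 0.0686
```

Run:
```python
from h import *
st(); delta(fix(0,30,150),down(-.006))
save("wrist","pics/w22.png")
```

```text
t 33.52 tcp [0.5385 0.2345 0.2994] x [ 1.    -0.001 -0.002] z [-0.002 -0.001 -1.   ] F [-0.3  0.   0.6] w 68.6 q [ 0.11  0.39 -0.82  1.65  0.29  1.24 -0.77]
tool shift mm [ 21.5  48.9 149.4] turn/5deg [0.01 0.02 0.06]
```

View pics/w22.png

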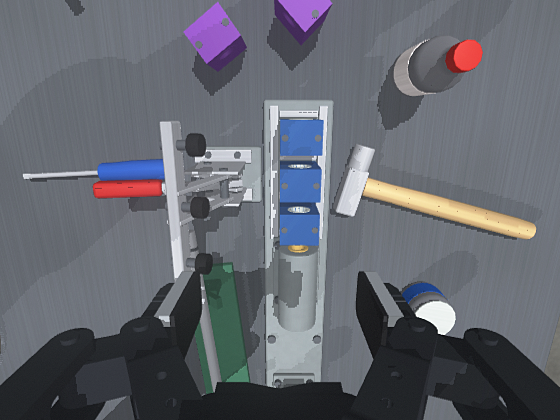

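Run:
```python
from h import *
c=save("wrist","pics/w23.png",(240,90,360,260),4)
hsv=cv2.cvtColor(c["img"],cv2.COLOR_RGB2HSV)
m=cv2.inRange(hsv,(105,130,60),(125,255,255)); m[:, :265]=0; m[:,335:]=0; m[:95]=0;m[255:]=0
for v in (130,180,230): k=np.where(m[v])[0]; print(v,k.min(),k.max(), onplane(c,k.min(),v,.082).round(4),onplane(c,k.max(),v,.082).round(4))
```

```text
130 280 322 [0.5406 0.2933 0.082 ] [0.5835 0.2933 0.082 ]
180 280 320 [0.5407 0.2416 0.082 ] [0.5833 0.2416 0.082 ]
230 280 318 [0.5408 0.1853 0.082 ] [0.5831 0.1853 0.082 ]
```

View pics/w23.png

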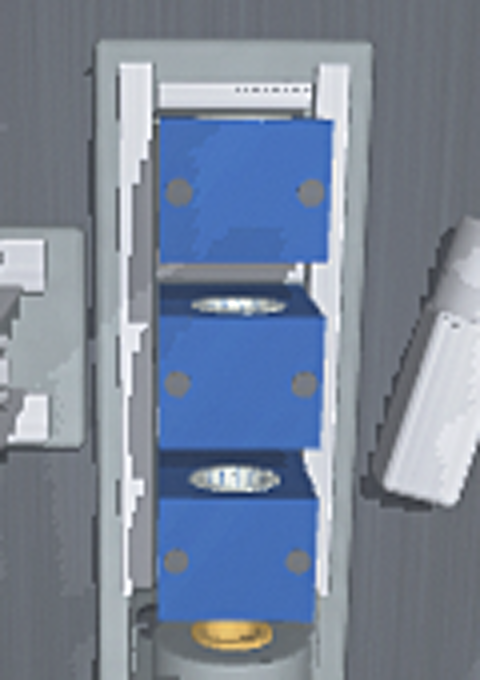

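Call:
{"api": "send_rows", "payload": {"series": [[[0.012,0.024,0.04],[0,0,0]],[[0.012,0.024,0.05],[0,0,0]],[[0,0,0.05],[0,0,0]],[[0,0,0.05],[0,0,0]],[[0,0,0.03],[0,0,0]],[[0,0,0],[0,0,0]]], "fingers": 80}}

```text
clock: 34.38
tcp_pos: [0.5616, 0.1855, 0.078]
orientation: [3.14, -0.002, -0.008]
contact_force: [-0.4, 1.0, 1.1]
grip_width: 0.0586
```

Run:
```python
from h import *
st(); delta([.562,.186,.044],down(-.003))
save("scene","pics/s24.png",(300,100,460,260),3)
save("wrist","pics/w24.png")
```

```text
t 34.38 tcp [0.5616 0.1855 0.078 ] x [ 1.    -0.001 -0.005] z [-0.005 -0.001 -1.   ] F [-0.4  1.   1.1] w 58.6 q [ 0.08  0.63 -0.68  1.84  0.51  0.86 -0.85]
tool shift mm [ 0.6 -0.5 34. ] turn/5deg [0.02 0.06 0.02]
```

View pics/s24.png

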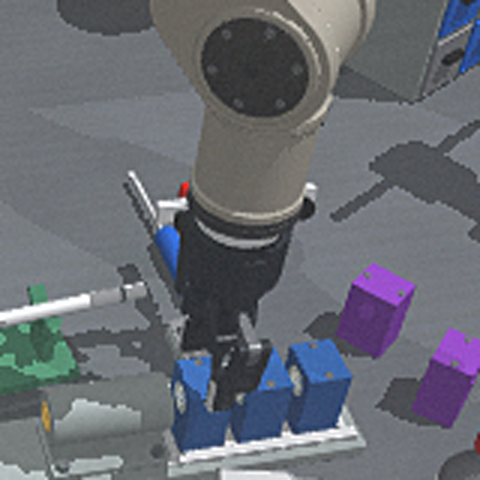

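View pics/w24.png

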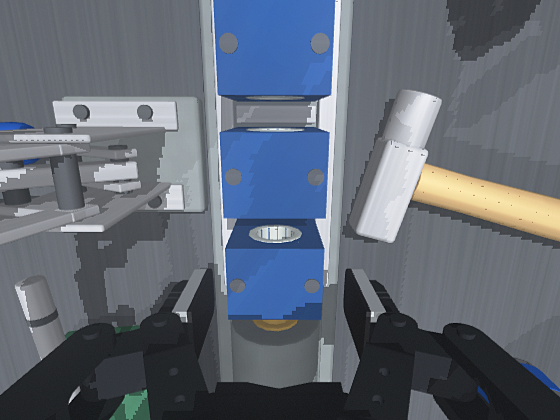

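Call:
{"api": "send_rows", "payload": {"series": [[[0,0,0.02],[0,0,0]],[[0,0,0.014],[0,0,0]],[[0,0,0],[0,0,0]]]}}

```text
clock: 34.85
tcp_pos: [0.5627, 0.1856, 0.0451]
orientation: [3.141, -0.004, -0.003]
contact_force: [-0.6, -0.1, 0.9]
grip_width: 0.0588
```

Call:
{"api": "send_rows", "payload": {"series": [[[0,0,0],[0,0,0]],[[0,0,0],[0,0,0]],[[0,0,0],[0,0,0]],[[0,0,0],[0,0,0]]], "fingers": 255, "grip_force": 80}}

```text
clock: 35.35
tcp_pos: [0.5633, 0.1864, 0.0467]
orientation: [3.142, -0.004, -0.0]
contact_force: [-4.0, -0.5, 4.4]
grip_width: 0.043
```

Call:
{"api": "send_rows", "payload": {"series": [[[0,0,-0.01],[0,0,0]],[[0,0,-0.02],[0,0,0]],[[0,0,-0.04],[0,0,0]],[[0,0,-0.05],[0,0,0]],[[0,0,-0.05],[0,0,0]],[[0,0,0],[0,0,0]]]}}

```text
clock: 36.1
tcp_pos: [0.5662, 0.1879, 0.2223]
orientation: [-3.138, 0.005, -0.015]
contact_force: [0.2, -0.1, -2.5]
grip_width: 0.0428
```

Run:
```python
from h import *
st()
save("scene","pics/s25.png",(80,70,460,290),2)
c=save("top","pics/t25.png",(130,150,460,290),2.4)
hsv=cv2.cvtColor(c["img"],cv2.COLOR_RGB2HSV)
m=cv2.inRange(hsv,(22,150,120),(35,255,255)); m[:100]=0
cs,_=cv2.findContours(m,0,2); k=max(cs,key=cv2.contourArea); b=cv2.minAreaRect(k)
for z in (.028,.0):
    P=np.array([onplane(c,*p,z)[:2] for p in cv2.boxPoints(b)]); print(P.round(4).tolist(), P.mean(0), [np.linalg.norm(P[i]-P[i-1]).round(4) for i in range(2)])
```

```text
t 36.1 tcp [0.5662 0.1879 0.2223] x [ 1.    -0.003  0.009] z [ 0.01   0.003 -1.   ] F [ 0.2 -0.1 -2.5] w 42.8 q [ 0.16  0.46 -0.78  1.73  0.36  1.09 -0.73]
[[0.4785, -0.258], [0.5003, -0.4803], [0.3489, -0.485], [0.3283, -0.2672]] [ 0.41401075 -0.37261808] [np.float64(0.1505), np.float64(0.2234)]
[[0.4817, -0.2643], [0.5041, -0.4916], [0.3493, -0.4965], [0.3282, -0.2737]] [ 0.41581155 -0.38152019] [np.float64(0.1539), np.float64(0.2284)]
```

View pics/s25.png

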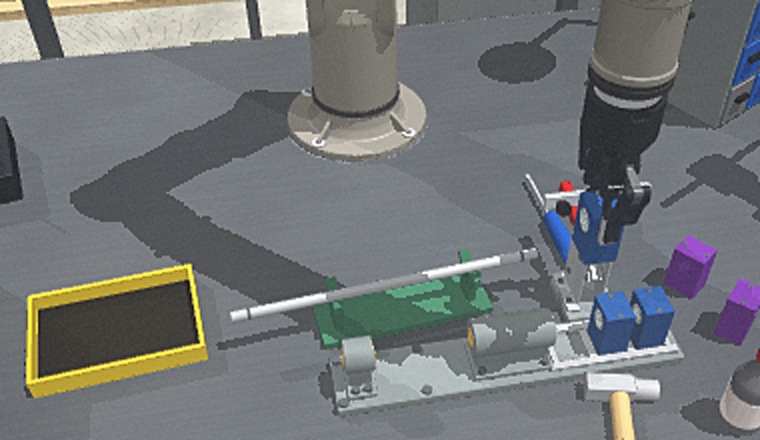

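View pics/t25.png

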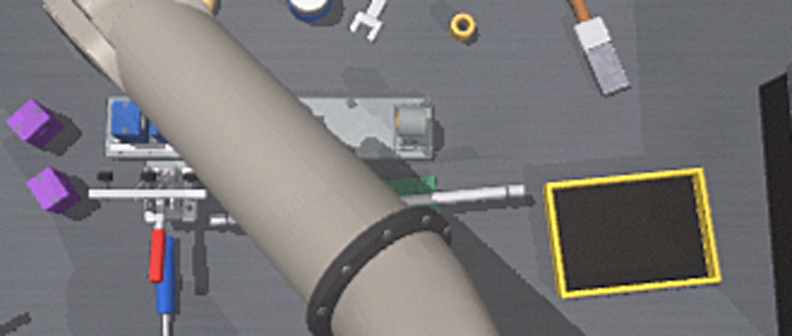

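Call:
{"api": "send_rows", "payload": {"series": [[[0,0.03,0],[0,0,0]],[[0,0.05,0],[0,0,0]],[[0,0.055,0],[0,0,0]],[[-0.005,0.055,0],[0,0,0]],[[-0.015,0.055,0],[0,0,-0.2]],[[-0.02,0.055,0],[0,0,-0.2]],[[-0.02,0.055,0],[0,0,-0.2]],[[-0.02,0.055,0],[0,0,-0.2]],[[-0.02,0.055,0],[0,0,-0.2]],[[-0.01,0.055,0],[0,0,-0.1]],[[0,0.05,0],[0,0,0]],[[0,0.02,0.02],[0,0,0]],[[0,0,0.03],[0,0,0]],[[0,0,0],[0,0,0]]]}}

```text
clock: 37.95
tcp_pos: [0.4704, -0.4058, 0.1625]
orientation: [-3.133, -0.146, 0.009]
contact_force: [-0.6, 0.5, -2.0]
grip_width: 0.0429
```

```bash
cat >> h.py <<'E'
TC=np.array([.4147,-.376]); TY=.098
def slot(s,z,x=0): return np.array([TC[0]+x*np.cos(TY)-s*np.sin(TY),TC[1]+x*np.sin(TY)+s*np.cos(TY),z])
E
python3 - <<'E'
from h import *
st(); delta(slot(-.052,.038),down(TY))
save("wrist","pics/w26.png"); save("scene","pics/s26.png",(20,100,300,290),2.8)
E
```

```text
t 37.95 tcp [ 0.4704 -0.4058  0.1625] x [ 0.996  0.093 -0.006] z [-0.006  0.005 -1.   ] F [-0.6  0.5 -2. ] w 42.9 q [ 1.06  0.54 -0.61  1.72  0.35  1.01  0.41]
tool shift mm [-51.7  17.9 124.7] turn/5deg [-0.07  0.07 -0.06]
```

View pics/w26.png

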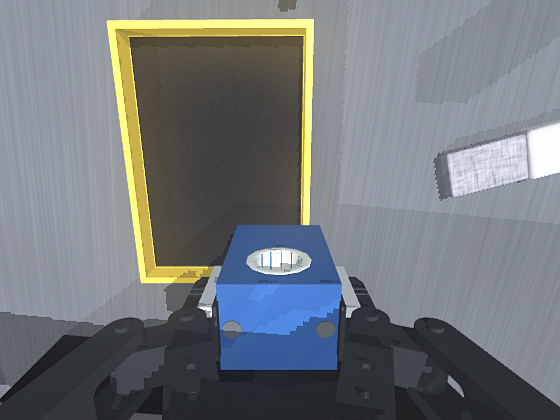

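View pics/s26.png

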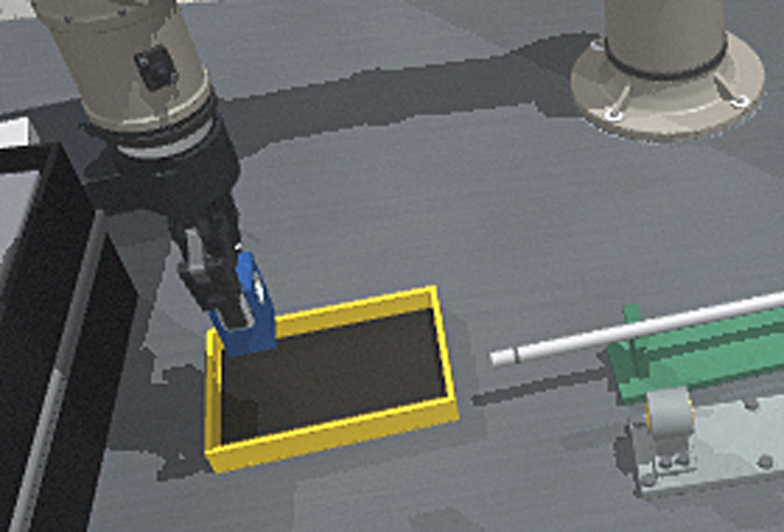

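Run:
```python
from h import *
c=cam("wrist")
for p in ((107,22),(313,20),(143,281)): print(onplane(c,*p,.028).round(4), [ (R.from_rotvec([0,0,-TY]).as_matrix()@ (onplane(c,*p,.028)-np.r_[TC,0])).round(4)])
for p in ((310,225),(145,267)): print("w",onplane(c,*p,.028).round(4))
c=save("top","pics/t26.png",(300,150,560,330),3)
```

```text
[ 0.3352 -0.2798  0.028 ] [array([-0.0697,  0.1035,  0.028 ])]
[ 0.4853 -0.2643  0.028 ] [array([0.0812, 0.1042, 0.028 ])]
[ 0.3573 -0.4885  0.028 ] [array([-0.0682, -0.1063,  0.028 ])]
w [ 0.5021 -0.421   0.028 ]
w [ 0.3593 -0.4743  0.028 ]
```

View pics/t26.png

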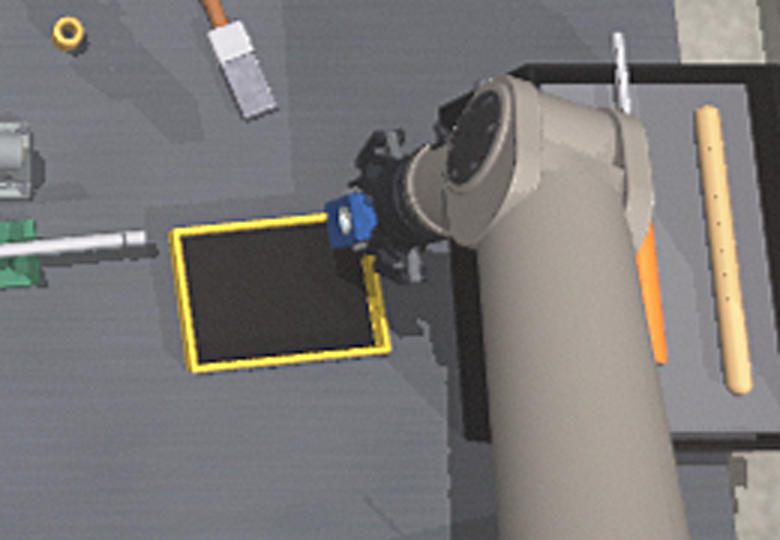

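```bash
sed -i 's/TC=np.array(\[.4147/TC=np.array([.419/' h.py
python3 - <<'E'
from h import *
delta(slot(-.047,.038),down(TY))
E
```

```text
tool shift mm [-51.6  10.9 129.5] turn/5deg [ 0.01 -0.01 -0.05]
```

Call:
{"api": "send_rows", "payload": {"series": [[[-0.02,0.005,0],[0,0,0]],[[-0.02,0.006,0.02],[0,0,0]],[[-0.012,0,0.03],[0,0,0]],[[0,0,0.03],[0,0,0]],[[0,0,0.03],[0,0,0]],[[0,0,0.01],[0,0,0]],[[0,0,0.006],[0,0,0]],[[0,0,0],[0,0,0]],[[0,0,0],[0,0,0]]]}}

```text
clock: 39.28
tcp_pos: [0.4229, -0.4234, 0.0415]
orientation: [3.137, 0.146, 0.002]
contact_force: [-0.0, 0.2, -2.4]
grip_width: 0.043
```

Run:
```python
from h import *
st(); delta(slot(-.047,.038),down(TY))
save("wrist","pics/w27.png"); save("scene","pics/s27.png",(20,100,300,290),2.8)
```

```text
t 39.27 tcp [ 0.4229 -0.4234  0.0415] x [0.996 0.093 0.001] z [ 0.001 -0.001 -1.   ] F [-0.   0.2 -2.4] w 43.0 q [ 1.08  0.65 -0.54  1.85  0.46  0.77  0.39]
tool shift mm [ 0.8 -0.6  3.5] turn/5deg [ 0.02 -0.01 -0.06]
```

View pics/w27.png

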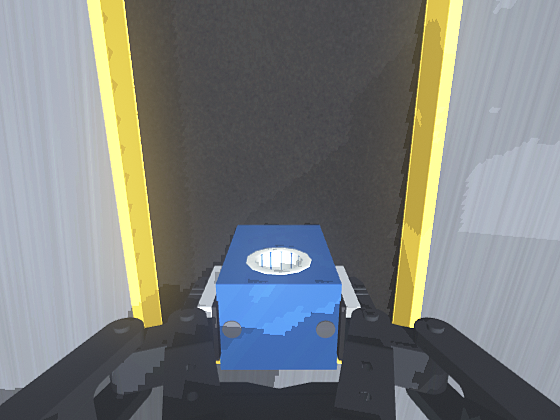

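View pics/s27.png

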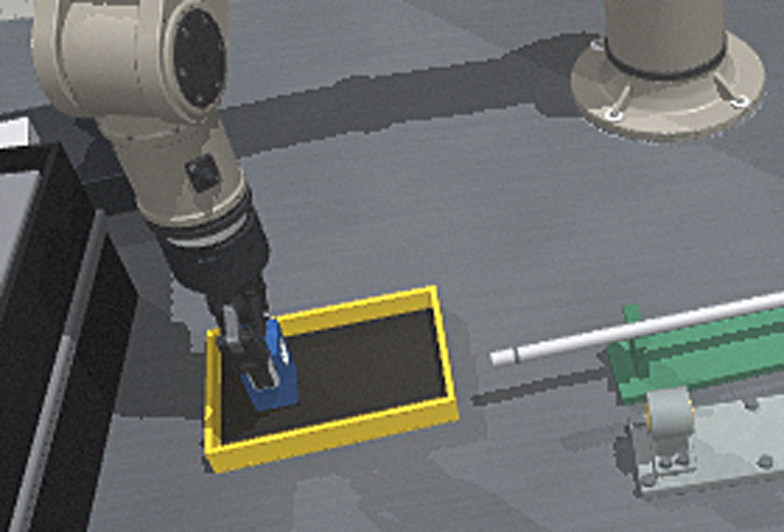

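Call:
{"api": "send_rows", "payload": {"series": [[[0,0,0.0025],[0,0,0]],[[0,0,0.0015],[0,0,0]],[[0,0,0],[0,0,0]]]}}

```text
clock: 39.75
tcp_pos: [0.4223, -0.423, 0.0367]
orientation: [3.138, 0.146, -0.0]
contact_force: [-2.3, 0.7, 2.6]
grip_width: 0.0434
```

Touching (force changed sign). Release and go up.

Call:
{"api": "send_rows", "payload": {"series": [[[0,0,0],[0,0,0]],[[0,0,0],[0,0,0]],[[0,0,0],[0,0,0]],[[0,0,0],[0,0,0]]], "fingers": 80}}

```text
clock: 40.25
tcp_pos: [0.4224, -0.4229, 0.0364]
orientation: [3.138, 0.146, 0.0]
contact_force: [-0.4, 0.1, -0.0]
grip_width: 0.0587
```

Call:
{"api": "send_rows", "payload": {"series": [[[0,0,-0.02],[0,0,0]],[[0,0,-0.05],[0,0,0]],[[0,0,-0.05],[0,0,0]],[[0,0,-0.05],[0,0,0]],[[0,-0.03,-0.01],[0,0,0]],[[0.01,-0.05,0],[0,0,0]],[[0.02,-0.055,0],[0,0,0.2]],[[0.02,-0.055,0],[0,0,0.3]],[[0.02,-0.055,0],[0,0,0.3]],[[0.02,-0.055,0],[0,0,0.3]],[[0.01,-0.055,0],[0,0,0]],[[0,-0.055,0],[0,0,0]],[[0,-0.055,0],[0,0,0]],[[0,-0.055,0],[0,0,0]],[[0,-0.05,0],[0,0,0]],[[0,-0.04,0],[0,0,0]],[[0,0,0],[0,0,0]]]}}

```text
clock: 42.38
tcp_pos: [0.5015, 0.1963, 0.2181]
orientation: [-3.139, -0.006, -0.003]
contact_force: [-0.4, -0.4, -1.0]
grip_width: 0.0586
```

Run:
```python
from h import *
st(); delta([.562,.236,.100],down(-.003))
save("wrist","pics/w28.png"); save("scene","pics/s28.png",(20,100,300,290),2.8)
```

```text
t 42.38 tcp [0.5015 0.1963 0.2181] x [1.    0.004 0.002] z [ 0.002  0.002 -1.   ] F [-0.4 -0.4 -1. ] w 58.6 q [ 0.21  0.39 -0.86  1.85  0.34  1.05 -0.79]
tool shift mm [ 60.5 -39.2 118.3] turn/5deg [-0.03 -0.02  0.08]
```

View pics/w28.png

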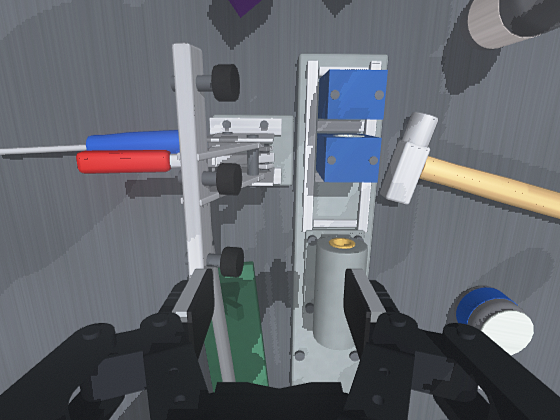

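View pics/s28.png

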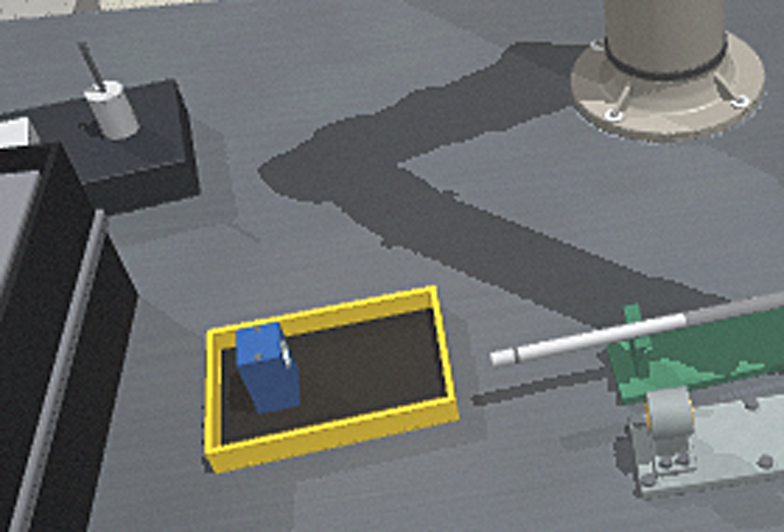

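Call:
{"api": "send_rows", "payload": {"series": [[[0.03,-0.02,0],[0,0,0.1]],[[0.03,-0.02,0.02],[0,0,0]],[[0,0,0.05],[0,0,0]],[[0,0,0.05],[0,0,0]],[[0,0,0],[0,0,0]]]}}

```text
clock: 43.1
tcp_pos: [0.5607, 0.228, 0.0933]
orientation: [3.137, -0.021, -0.01]
contact_force: [0.1, 0.2, 1.5]
grip_width: 0.0588
```

Run:
```python
from h import *
st(); delta([.562,.236,.0455],down(-.003))
save("wrist","pics/w29.png")
```

```text
t 43.1 tcp [0.5607 0.228  0.0933] x [ 1.    -0.014 -0.007] z [-0.007 -0.004 -1.   ] F [0.1 0.2 1.5] w 58.8 q [ 0.05  0.64 -0.74  1.8   0.53  0.92 -0.94]
tool shift mm [ 1.5 -8.3 47.7] turn/5deg [ 0.05  0.08 -0.12]
```

View pics/w29.png

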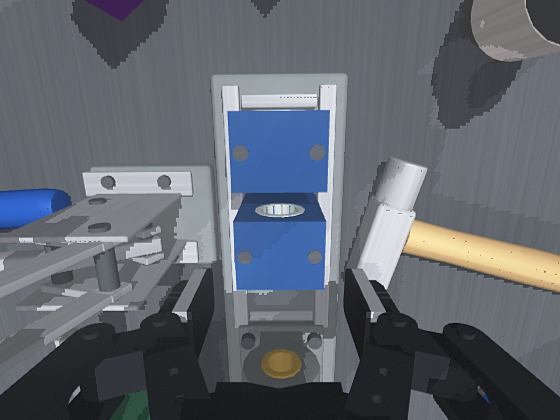

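Call:
{"api": "send_rows", "payload": {"series": [[[0.001,-0.008,0],[0,0,-0.1]],[[0,0,0.015],[0,0,0]],[[0,0,0.02],[0,0,0]],[[0,0,0.012],[0,0,0]],[[0,0,0],[0,0,0]]], "fingers": 92}}

```text
clock: 43.78
tcp_pos: [0.5627, 0.2389, 0.0478]
orientation: [3.14, -0.004, -0.004]
contact_force: [0.3, -0.2, 1.0]
grip_width: 0.0546
```

Call:
{"api": "send_rows", "payload": {"series": [[[0,0,0],[0,0,0]],[[0,0,0],[0,0,0]],[[0,0,0],[0,0,0]],[[0,0,0],[0,0,0]]], "fingers": 255, "grip_force": 80}}

```text
clock: 44.28
tcp_pos: [0.5635, 0.2396, 0.0494]
orientation: [-3.142, 0.004, 0.0]
contact_force: [-1.4, 0.9, -2.1]
grip_width: 0.0429
```

Call:
{"api": "send_rows", "payload": {"series": [[[0,0,-0.01],[0,0,0]],[[0,0,-0.02],[0,0,0]],[[0,0,-0.04],[0,0,0]],[[0,0,-0.05],[0,0,0]],[[0,0,-0.05],[0,0,0]],[[0,0,0],[0,0,0]]]}}

```text
clock: 45.02
tcp_pos: [0.566, 0.2416, 0.2257]
orientation: [-3.137, 0.004, -0.014]
contact_force: [0.8, 0.6, -3.1]
grip_width: 0.0432
```

Run:
```python
from h import *
st(); delta(slot(.006,.17),down(TY))
save("wrist","pics/w30.png"); save("scene","pics/s30.png",(80,70,460,290),2)
```

```text
t 45.02 tcp [0.566  0.2416 0.2257] x [ 1.    -0.003  0.009] z [ 0.009  0.004 -1.   ] F [ 0.8  0.6 -3.1] w 43.2 q [ 0.09  0.5  -0.82  1.68  0.4   1.13 -0.84]
tool shift mm [-146.3  612.3   51.9] turn/5deg [-0.04 -0.11 -1.16]
```

View pics/s30.png

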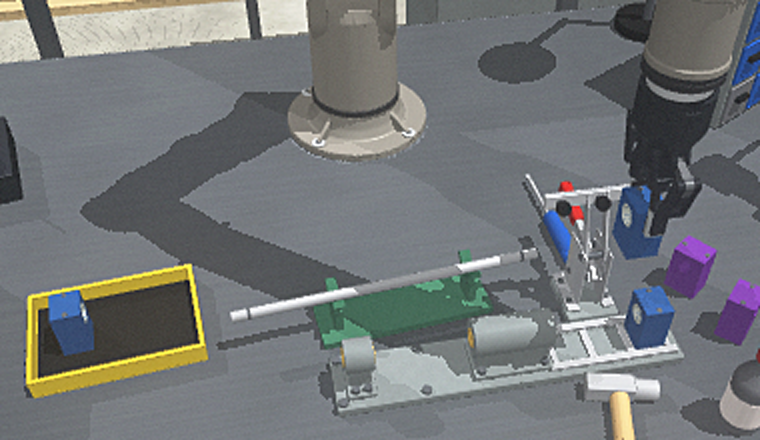

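Call:
{"api": "send_rows", "payload": {"series": [[[0,0.03,0],[0,0,0]],[[0,0.05,0],[0,0,0]],[[0,0.055,0],[0,0,0]],[[0,0.055,0],[0,0,0]],[[-0.02,0.055,0],[0,0,-0.2]],[[-0.025,0.055,0],[0,0,-0.2]],[[-0.03,0.055,0],[0,0,-0.2]],[[-0.03,0.055,0],[0,0,-0.2]],[[-0.03,0.055,0],[0,0,-0.2]],[[-0.03,0.055,0],[0,0,-0.15]],[[-0.02,0.05,0],[0,0,0]],[[0,0.03,0.02],[0,0,0]],[[0,0,0.03],[0,0,0]],[[0,0,0],[0,0,0]]]}}

```text
clock: 46.88
tcp_pos: [0.3974, -0.3669, 0.1662]
orientation: [-3.132, -0.152, 0.008]
contact_force: [0.1, 0.6, -2.7]
grip_width: 0.0428
```

Run:
```python
from h import *
st(); delta(slot(.006,.0395),down(TY))
c=save("wrist","pics/w31.png"); save("scene","pics/s31.png",(20,100,300,290),2.8)
```

```text
t 46.88 tcp [ 0.3974 -0.3669  0.1662] x [ 0.995  0.097 -0.005] z [-0.005  0.005 -1.   ] F [ 0.1  0.6 -2.7] w 42.8 q [ 1.19  0.42 -0.69  1.9   0.33  0.94  0.43]
tool shift mm [ 21.3   5.9 126.6] turn/5deg [-0.07  0.06 -0.01]
```

View pics/w31.png

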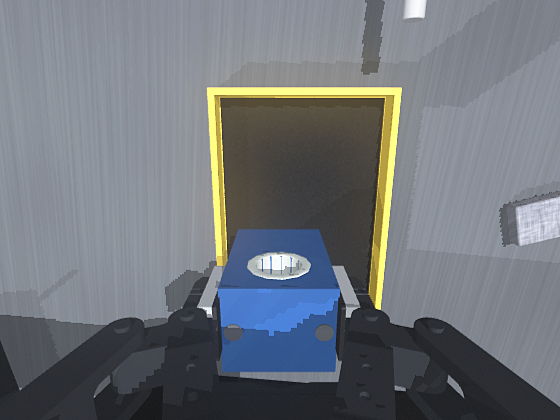

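View pics/s31.png

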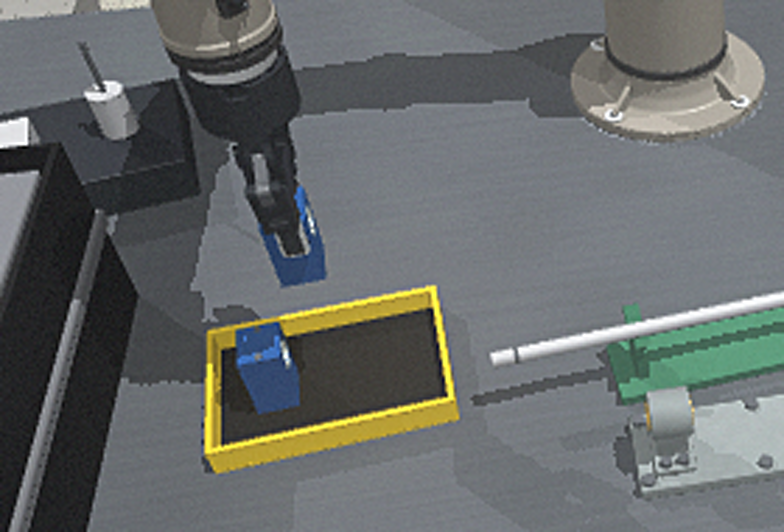

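Call:
{"api": "send_rows", "payload": {"series": [[[0.01,0.002,0],[0,0,0]],[[0.011,0,0.02],[0,0,0]],[[0,0,0.03],[0,0,0]],[[0,0,0.03],[0,0,0]],[[0,0,0.025],[0,0,0]],[[0,0,0.012],[0,0,0]],[[0,0,0.004],[0,0,0]],[[0,0,0],[0,0,0]],[[0,0,0],[0,0,0]]]}}

```text
clock: 48.1
tcp_pos: [0.4216, -0.3687, 0.0493]
orientation: [3.137, 0.153, 0.002]
contact_force: [-0.3, 0.1, -2.9]
grip_width: 0.0429
```

Run:
```python
from h import *
st(); delta(slot(.006,.0395),down(TY))
c=save("wrist","pics/w32.png")
```

```text
t 48.1 tcp [ 0.4216 -0.3687  0.0493] x [0.995 0.097 0.001] z [ 0.001 -0.001 -1.   ] F [-0.3  0.1 -2.9] w 42.9 q [ 1.07  0.6  -0.6   1.94  0.49  0.74  0.28]
tool shift mm [-3.4  1.   9.8] turn/5deg [ 0.01 -0.01 -0.01]
```

View pics/w32.png

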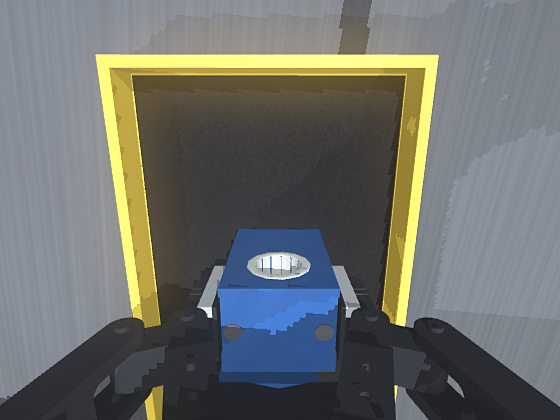

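Call:
{"api": "send_rows", "payload": {"series": [[[-0.001,0,0.005],[0,0,0]],[[0,0,0.003],[0,0,0]],[[0,0,0.0015],[0,0,0]],[[0,0,0],[0,0,0]]]}}

```text
clock: 48.65
tcp_pos: [0.4197, -0.3684, 0.0393]
orientation: [3.138, 0.153, -0.002]
contact_force: [-3.1, 2.0, 5.0]
grip_width: 0.0427
```

Call:
{"api": "send_rows", "payload": {"series": [[[0,0,0],[0,0,0]],[[0,0,0],[0,0,0]],[[0,0,0],[0,0,0]],[[0,0,0],[0,0,0]]], "fingers": 80}}

```text
clock: 49.15
tcp_pos: [0.4201, -0.3684, 0.0389]
orientation: [-3.138, -0.153, -0.0]
contact_force: [0.4, -0.1, -0.5]
grip_width: 0.0587
```

Call:
{"api": "send_rows", "payload": {"series": [[[0,0,-0.02],[0,0,0]],[[0,0,-0.05],[0,0,0]],[[0,0,-0.05],[0,0,0]],[[0,0,-0.05],[0,0,0]],[[0,-0.03,-0.01],[0,0,0]],[[0.02,-0.05,0],[0,0,0]],[[0.03,-0.055,0],[0,0,0.2]],[[0.03,-0.055,0],[0,0,0.3]],[[0.03,-0.055,0],[0,0,0.3]],[[0.03,-0.055,0],[0,0,0.3]],[[0.03,-0.055,0],[0,0,0]],[[0.01,-0.055,0],[0,0,0]],[[0,-0.055,0],[0,0,0]],[[0,-0.055,0],[0,0,0]],[[0,-0.055,0],[0,0,0]],[[0,-0.05,0],[0,0,0]],[[0,-0.025,0],[0,0,0]],[[0,0,0],[0,0,0]],[[0,0,0],[0,0,0]]]}}

```text
clock: 51.52
tcp_pos: [0.5772, 0.2885, 0.2195]
orientation: [3.141, 0.001, 0.001]
contact_force: [-0.1, 0.0, -0.2]
grip_width: 0.0585
```

Run:
```python
from h import *
st(); delta([.562,.285,.0455],down(-.003))
save("wrist","pics/w33.png"); save("scene","pics/s33.png",(20,100,300,290),2.8)
```

```text
t 51.52 tcp [0.5772 0.2885 0.2195] x [1.    0.    0.001] z [ 0.001 -0.001 -1.   ] F [-0.1  0.  -0.2] w 58.5 q [ 0.    0.56 -0.81  1.6   0.44  1.17 -0.91]
tool shift mm [-15.3   3.4 174. ] turn/5deg [ 0.01 -0.01  0.04]
```

View pics/w33.png

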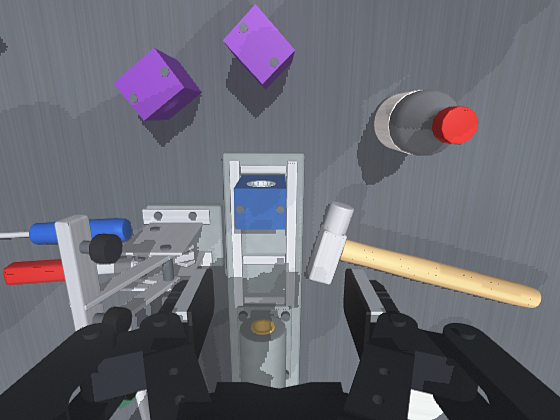

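View pics/s33.png

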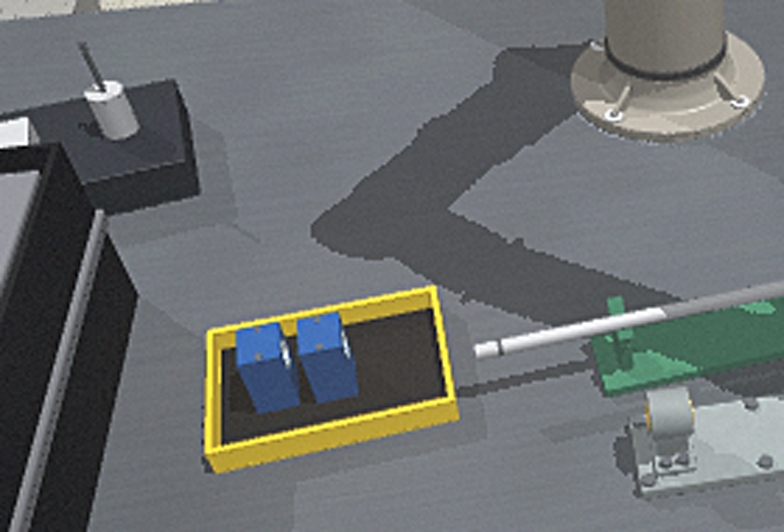

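Call:
{"api": "send_rows", "payload": {"series": [[[-0.015,0.003,0.03],[0,0,0]],[[0,0,0.05],[0,0,0]],[[0,0,0.04],[0,0,0]],[[0,0,0.01],[0,0,0]],[[0,0,0],[0,0,0]],[[0,0,0],[0,0,0]]]}}

```text
clock: 52.38
tcp_pos: [0.563, 0.2874, 0.0909]
orientation: [-3.14, -0.001, -0.004]
contact_force: [-0.2, -0.3, 0.7]
grip_width: 0.0586
```

Run:
```python
from h import *
st(); delta([.562,.285,.0455],down(-.003))
save("wrist","pics/w34.png")
save("scene","pics/s34.png",(180,100,460,290),2.8)
```

```text
t 52.38 tcp [0.563  0.2874 0.0909] x [1.    0.001 0.003] z [ 0.003  0.002 -1.   ] F [-0.2 -0.3  0.7] w 58.6 q [-0.05  0.68 -0.74  1.74  0.55  0.94 -1.01]
tool shift mm [-1.1  2.5 45.4] turn/5deg [-0.02 -0.03  0.05]
```

View pics/w34.png

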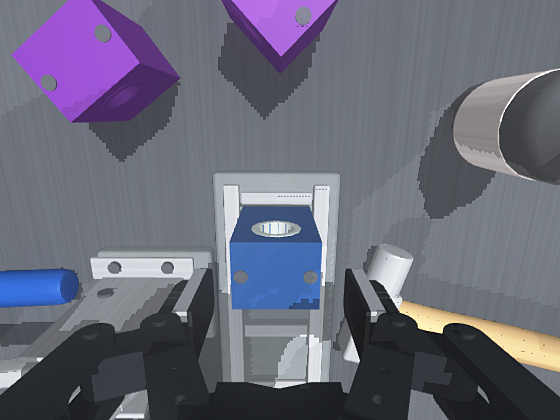

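View pics/s34.png

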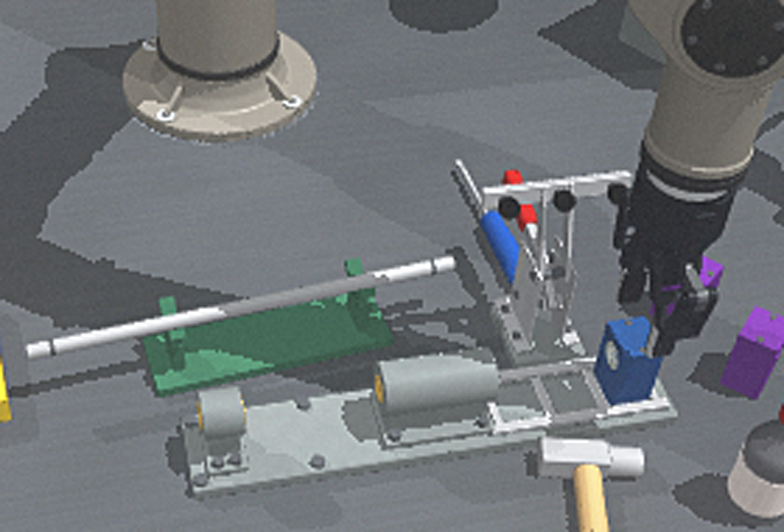

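Call:
{"api": "send_rows", "payload": {"series": [[[-0.001,0.003,0.01],[0,0,0]],[[0,0,0.02],[0,0,0]],[[0,0,0.015],[0,0,0]],[[0,0,0],[0,0,0]]], "fingers": 88}}

```text
clock: 52.98
tcp_pos: [0.5596, 0.283, 0.0417]
orientation: [3.14, 0.003, -0.005]
contact_force: [0.6, 0.4, 0.5]
grip_width: 0.056
```

Call:
{"api": "send_rows", "payload": {"series": [[[0,0,0],[0,0,0]],[[0,0,0],[0,0,0]],[[0,0,0],[0,0,0]],[[0,0,0],[0,0,0]]], "fingers": 255, "grip_force": 80}}

```text
clock: 53.48
tcp_pos: [0.5608, 0.2836, 0.0439]
orientation: [3.141, 0.002, -0.0]
contact_force: [-0.1, 0.2, -3.6]
grip_width: 0.0431
```

Call:
{"api": "send_rows", "payload": {"series": [[[0,0,-0.01],[0,0,0]],[[0,0,-0.02],[0,0,0]],[[0,0,-0.04],[0,0,0]],[[0,0,-0.05],[0,0,0]],[[0,0,-0.05],[0,0,0]],[[0,0,0],[0,0,0]]]}}

```text
clock: 54.22
tcp_pos: [0.5628, 0.2863, 0.2204]
orientation: [-3.137, -0.003, -0.014]
contact_force: [0.5, 1.1, -3.9]
grip_width: 0.0433
```

Run:
```python
from h import *
st(); delta(slot(.064,.17),down(TY))
save("wrist","pics/w35.png"); save("scene","pics/s35.png",(80,70,460,290),2)
```

```text
t 54.23 tcp [0.5628 0.2863 0.2204] x [1.    0.002 0.009] z [ 0.009  0.005 -1.   ] F [ 0.5  1.1 -3.9] w 43.3 q [ 0.02  0.54 -0.83  1.64  0.43  1.14 -0.91]
tool shift mm [-151.5  598.5   46.1] turn/5deg [-0.05 -0.1  -1.1 ]
```

View pics/s35.png

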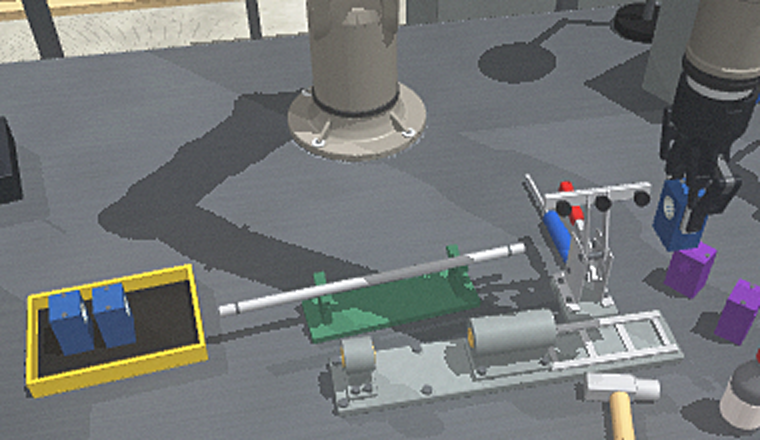

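Call:
{"api": "send_rows", "payload": {"series": [[[0,0.03,0],[0,0,0]],[[0,0.05,0],[0,0,0]],[[0,0.055,0],[0,0,0]],[[0,0.055,0],[0,0,0]],[[-0.01,0.055,0],[0,0,-0.2]],[[-0.02,0.055,0],[0,0,-0.2]],[[-0.03,0.055,0],[0,0,-0.2]],[[-0.03,0.055,0],[0,0,-0.2]],[[-0.03,0.055,0],[0,0,-0.2]],[[-0.03,0.055,0],[0,0,-0.15]],[[-0.015,0.045,0],[0,0,0]],[[0,0.02,0.02],[0,0,0]],[[0,0,0.03],[0,0,0]],[[0,0,0],[0,0,0]],[[0,0,0],[0,0,0]]]}}

```text
clock: 56.2
tcp_pos: [0.4183, -0.3087, 0.1642]
orientation: [-3.137, -0.161, 0.0]
contact_force: [0.7, 0.4, -2.7]
grip_width: 0.0431
```

Run:
```python
from h import *
st(); delta(slot(.064,.034),down(TY))
c=save("wrist","pics/w36.png"); save("scene","pics/s36.png",(20,100,300,290),2.8)
```

```text
t 56.2 tcp [ 0.4183 -0.3087  0.1642] x [ 0.995  0.103 -0.   ] z [-0.     0.001 -1.   ] F [ 0.7  0.4 -2.7] w 43.1 q [ 1.12  0.4  -0.74  1.95  0.34  0.92  0.31]
tool shift mm [ -5.9   3.1 130.2] turn/5deg [-0.01  0.    0.06]
```

View pics/w36.png

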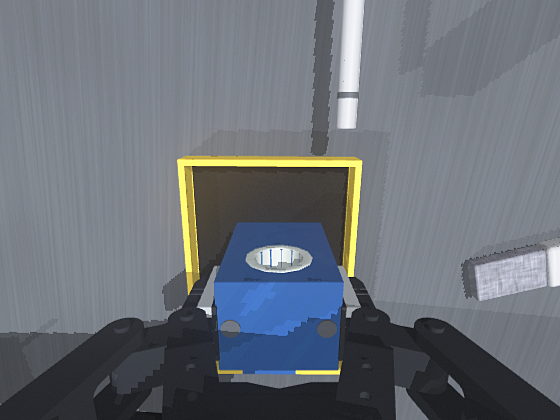

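View pics/s36.png

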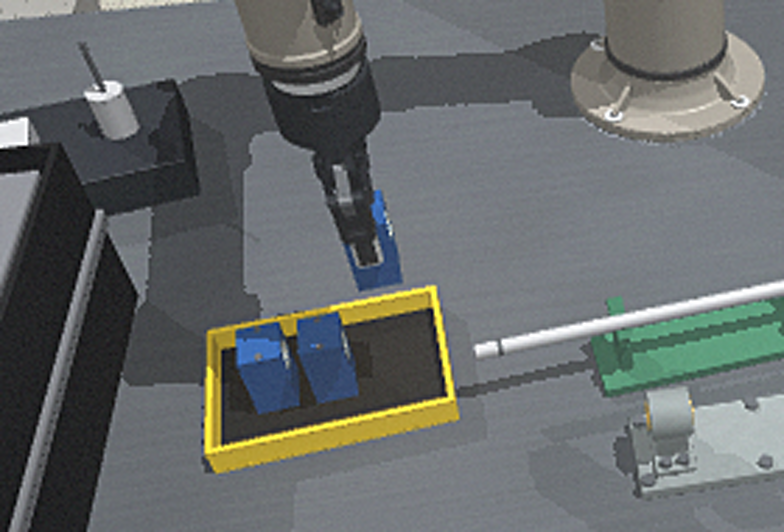

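Call:
{"api": "send_rows", "payload": {"series": [[[-0.005,0.003,0.01],[0,0,0]],[[0,0,0.03],[0,0,0]],[[0,0,0.03],[0,0,0]],[[0,0,0.03],[0,0,0]],[[0,0,0.012],[0,0,0]],[[0,0,0.006],[0,0,0]],[[0,0,0],[0,0,0]],[[0,0,0],[0,0,0]]]}}

```text
clock: 57.3
tcp_pos: [0.4141, -0.3132, 0.0468]
orientation: [3.136, 0.16, 0.002]
contact_force: [0.2, -1.1, -3.7]
grip_width: 0.0434
```

Run:
```python
from h import *
st(); delta(slot(.064,.034),down(TY))
```

```text
t 57.3 tcp [ 0.4141 -0.3132  0.0468] x [0.995 0.102 0.001] z [ 0.001 -0.001 -1.   ] F [ 0.2 -1.1 -3.7] w 43.4 q [ 1.03  0.56 -0.63  2.03  0.51  0.7   0.17]
tool shift mm [-1.3 -1.1 12.8] turn/5deg [ 0.01 -0.01  0.04]
```

Call:
{"api": "send_rows", "payload": {"series": [[[0,0,0.006],[0,0,0]],[[0,0,0.004],[0,0,0]],[[0,0,0.002],[0,0,0]],[[0,0,0],[0,0,0]]]}}

```text
clock: 57.8
tcp_pos: [0.4135, -0.3127, 0.0338]
orientation: [-3.137, -0.16, -0.0]
contact_force: [-0.4, -0.2, -4.1]
grip_width: 0.0434
```

Call:
{"api": "send_rows", "payload": {"series": [[[0,0,0.001],[0,0,0]],[[0,0,0],[0,0,0]]]}}

```text
clock: 58.05
tcp_pos: [0.4136, -0.3128, 0.0337]
orientation: [3.137, 0.16, -0.0]
contact_force: [-1.9, 1.7, 7.8]
grip_width: 0.0434
```

Touching; release, lift, and look.

Call:
{"api": "send_rows", "payload": {"series": [[[0,0,0],[0,0,0]],[[0,0,0],[0,0,0]],[[0,0,0],[0,0,0]],[[0,0,0],[0,0,0]],[[0,0,-0.02],[0,0,0]],[[0,0,-0.05],[0,0,0]],[[0,0,-0.05],[0,0,0]],[[0,0,-0.05],[0,0,0]],[[0,0,-0.05],[0,0,0]],[[0,0,-0.05],[0,0,0]],[[0,0,-0.04],[0,0,0]],[[0,0,0],[0,0,0]],[[0,0,0],[0,0,0]]], "fingers": 80}}

```text
clock: 59.68
tcp_pos: [0.4131, -0.3123, 0.3431]
orientation: [3.137, 0.16, -0.001]
contact_force: [0.5, -0.5, -1.2]
grip_width: 0.0585
```

Run:
```python
from h import *
st()
save("wrist","pics/w37.png"); save("scene","pics/s37.png",(60,90,460,310),2);save("top","pics/t37.png",(120,100,460,340),2.3)
```

```text
t 59.67 tcp [ 0.4131 -0.3123  0.3431] x [ 0.995  0.102 -0.   ] z [-0. -0. -1.] F [ 0.5 -0.5 -1.2] w 58.5 q [ 1.23  0.21 -0.82  1.74  0.16  1.26  0.48]
```

View pics/w37.png

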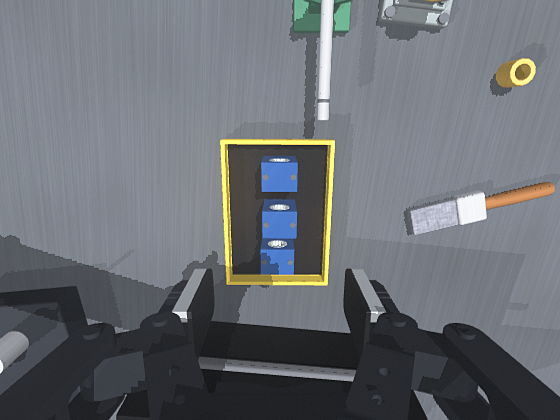

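View pics/s37.png

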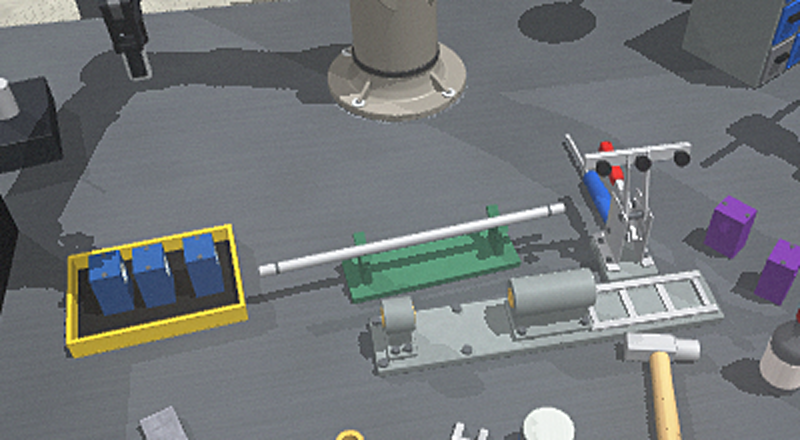

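View pics/t37.png

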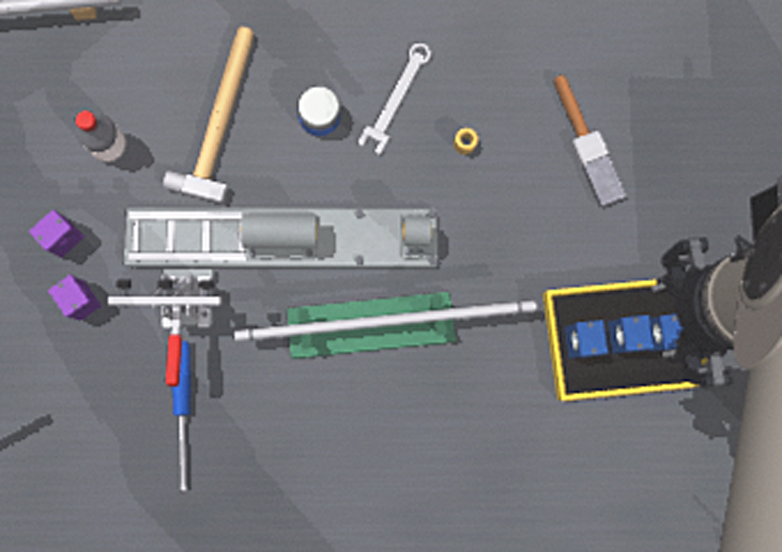

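Run:
```python
from h import *
c=cam("top");u=lambda x,y:(120+x/2.3-.3,100+y/2.3-.3)
a,b=onplane(c,*u(235,336),.06),onplane(c,*u(537,307),.06)
P=np.array([onplane(c,*u(*p),.012) for p in ((288,312),(448,293),(456,341),(291,357))])
ctr=P.mean(0)[:2]; m=((a+b)/2)[:2]
e=(P[0]+P[3]-P[1]-P[2])[:2]; L=np.linalg.norm(e)/2; e/=np.linalg.norm(e); d=m-ctr
print("bar",a.round(4),b.round(4),np.linalg.norm(a-b),"rack",ctr,L,"along",d@e,"across",d@[e[1],-e[0]], "angle",np.arctan2(-(a-b)[0],(a-b)[1]),np.arctan2(-e[0],e[1]))
```

```text
bar [0.4156 0.1636 0.06  ] [ 0.453  -0.2417  0.06  ] 0.40704620369235806 rack [ 0.43248977 -0.01939543] 0.22764763548946104 along -0.019720826335059588 across -0.0002522189368757701 angle 0.09193855517815515 0.10345584435208528
```

Call:
{"api": "send_rows", "payload": {"series": [[[0.02,-0.04,0],[0,0,0]],[[0.02,-0.05,0.04],[0,0,0]],[[0.01,-0.05,0.06],[0,0,0]],[[0,0,0.06],[0,0,0]],[[0,0,0.05],[0,0,0]],[[0,0,0],[0,0,0]],[[0,0,0],[0,0,0]]], "fingers": 150}}

```text
clock: 60.75
tcp_pos: [0.4481, -0.1824, 0.1494]
orientation: [3.137, 0.16, 0.002]
contact_force: [1.0, 0.0, 0.9]
grip_width: 0.0355
```

Run:
```python
from h import *
st(); delta([.448,-.165,.041],down(.095))
c=save("wrist","pics/w38.png")
```

```text
t 60.75 tcp [ 0.4481 -0.1824  0.1494] x [0.995 0.102 0.002] z [ 0.002  0.    -1.   ] F [1.  0.  0.9] w 35.5 q [ 0.95  0.38 -0.83  2.04  0.37  0.87  0.02]
tool shift mm [  1.5 -17.3 108.4] turn/5deg [ 0.   -0.02  0.08]
```

View pics/w38.png

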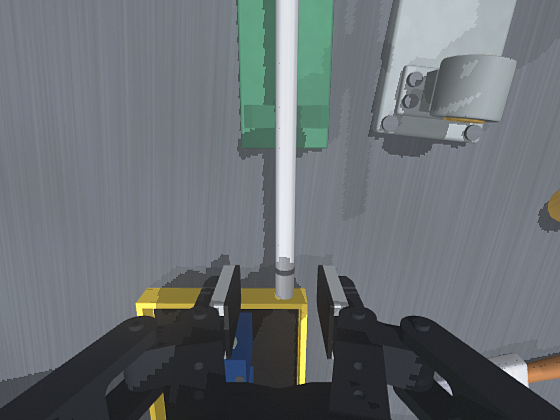

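Run:
```python
from h import *
c=cam("wrist")
for p in ((287,100),(286,200),(285,260),(285,297)): print(onplane(c,*p,.062).round(4))
```

```text
[ 0.4463 -0.0997  0.062 ]
[ 0.4528 -0.1651  0.062 ]
[ 0.4569 -0.2102  0.062 ]
[ 0.4602 -0.2406  0.062 ]
```

Call:
{"api": "send_rows", "payload": {"series": [[[0.006,-0.017,0.02],[0,0,0.1]],[[0,0,0.04],[0,0,0]],[[0,0,0.03],[0,0,0]],[[0,0,0.017],[0,0,0]],[[0,0,0],[0,0,0]],[[0,0,0],[0,0,0]]]}}

```text
clock: 61.6
tcp_pos: [0.4524, -0.1652, 0.0423]
orientation: [3.137, 0.146, 0.003]
contact_force: [-0.8, 0.3, 0.3]
grip_width: 0.0353
```

Run:
```python
from h import *
st()
c=save("wrist","pics/w39.png")
```

```text
t 61.6 tcp [ 0.4524 -0.1652  0.0423] x [0.996 0.093 0.002] z [ 0.002 -0.001 -1.   ] F [-0.8  0.3  0.3] w 35.3 q [ 0.79  0.54 -0.7   2.12  0.57  0.67 -0.2 ]
```

View pics/w39.png

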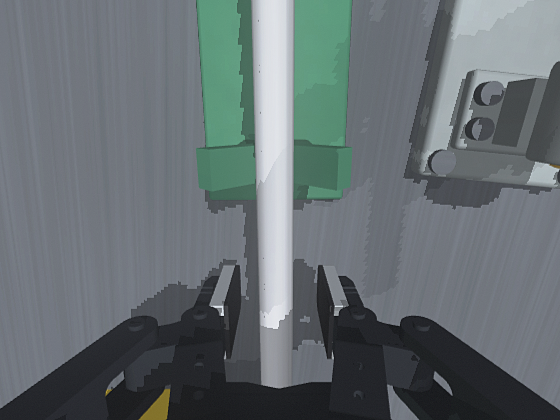

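Call:
{"api": "send_rows", "payload": {"series": [[[-0.001,0,0],[0,0,0]],[[0,0,0],[0,0,0]],[[0,0,0],[0,0,0]],[[0,0,0],[0,0,0]],[[0,0,0],[0,0,0]]], "fingers": 255, "grip_force": 40}}

```text
clock: 62.28
tcp_pos: [0.4509, -0.1653, 0.0417]
orientation: [3.137, 0.146, 0.002]
contact_force: [-0.6, -1.2, 5.6]
grip_width: 0.0121
```

Call:
{"api": "send_rows", "payload": {"series": [[[0,-0.004,0],[0,0,0]],[[0,-0.005,0],[0,0,0]],[[0,-0.005,0],[0,0,0]],[[0,-0.004,0],[0,0,0]],[[0,0,0],[0,0,0]]]}}

```text
clock: 62.9
tcp_pos: [0.4494, -0.1498, 0.0419]
orientation: [3.134, 0.143, 0.002]
contact_force: [0.0, -7.4, 6.7]
grip_width: 0.0123
```

Call:
{"api": "send_rows", "payload": {"series": [[[0,0,0],[0,0,0]],[[0,0,0],[0,0,0]],[[0,0,0],[0,0,0]],[[0,0,-0.02],[0,0,0]],[[0,0,-0.05],[0,0,0]],[[0,0,-0.06],[0,0,0]],[[0,0,-0.06],[0,0,0]],[[0,0.04,-0.06],[0,0,0]],[[0,0.06,-0.03],[0,0,0]],[[0,0.05,0],[0,0,0]],[[0,0,0],[0,0,0]]], "fingers": 150}}

```text
clock: 64.28
tcp_pos: [0.4605, -0.2915, 0.3102]
orientation: [-3.138, -0.135, 0.001]
contact_force: [-0.5, 1.0, -0.7]
grip_width: 0.0354
```

Run:
```python
from h import *
st()
save("wrist","pics/w40.png"); save("scene","pics/s40.png",(60,90,460,310),2);save("top","pics/t40.png",(120,100,460,340),2.3)
```

```text
t 64.28 tcp [ 0.4605 -0.2915  0.3102] x [ 0.996  0.086 -0.001] z [-0.001  0.    -1.   ] F [-0.5  1.  -0.7] w 35.4 q [ 1.14  0.3  -0.84  1.73  0.23  1.22  0.33]
```

View pics/t40.png

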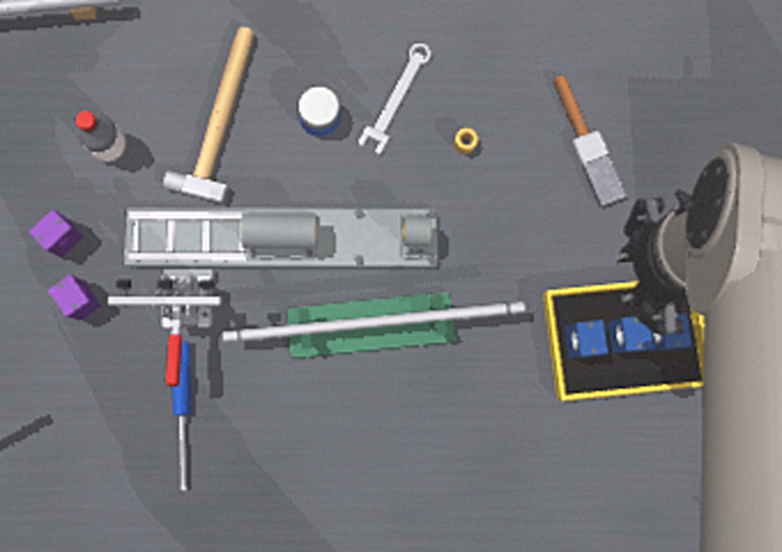

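View pics/s40.png

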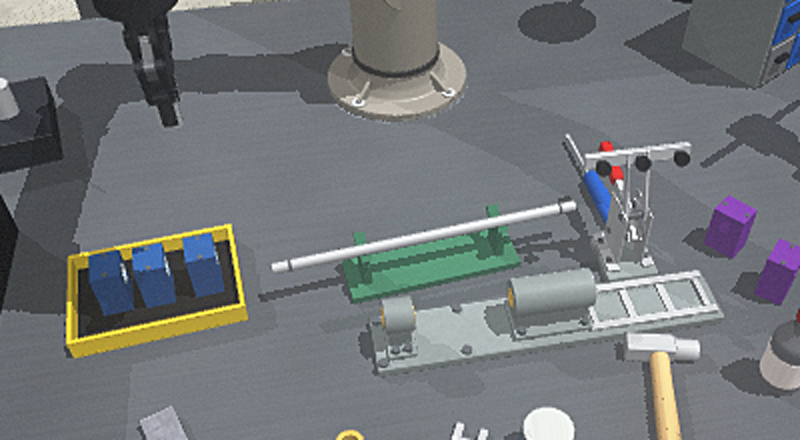

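Run:
```python
from h import *
s=save("scene","pics/s41.png",(330,130,420,240),7); t=save("top","pics/t41.png",(160,200,230,290),7)
```

```text
(no output)
```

View pics/s41.png

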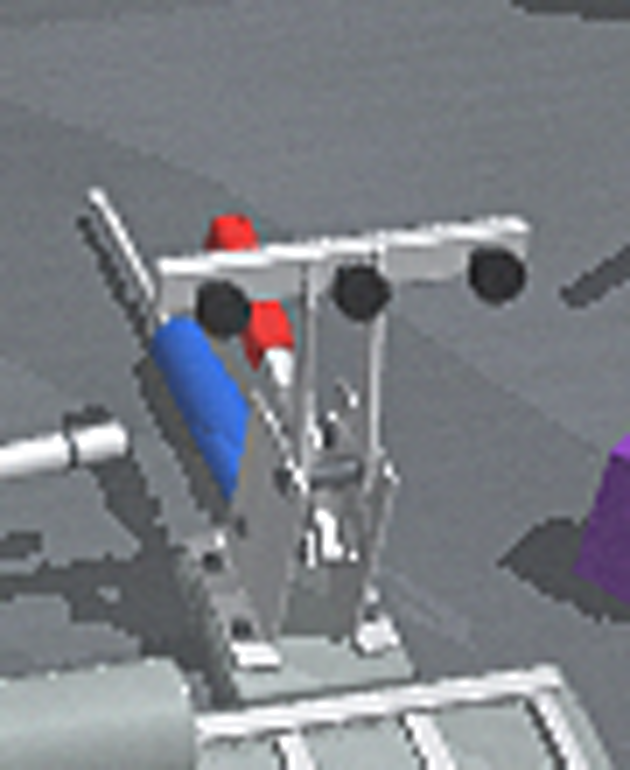

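View pics/t41.png

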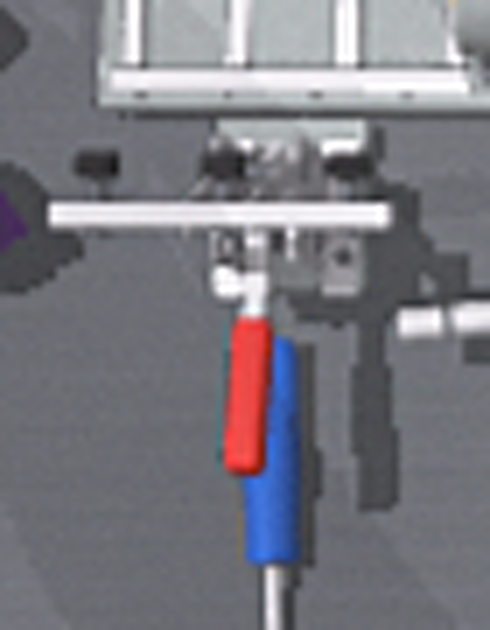

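Run:
```python
from h import *
s=cam("scene");t=cam("top")
p,e=cross(s,(330+230/7-.4,130+218/7-.4),t,(160+244/7-.4,200+470/7-.4)); print("tip",p,e)
p2,e2=cross(s,(330+270/7-.4,130+303/7-.4),t,(160+254/7-.4,200+322/7-.4)); print("root?",p2,e2)
print(np.arctan2(.477-p[0],p[2]-.009-.095))
```

```text
tip [0.35190765 0.2375244  0.10643309] 0.0010546567378371845
root? [0.41261559 0.23266502 0.11514796] 0.0006873600035817635
1.5513484603357597
```

Run:
```python
from h import *
st(); print(r.hand_in())
```

```text
t 64.62 tcp [ 0.4618 -0.2857  0.311 ] x [ 0.995  0.095 -0.   ] z [-0. -0. -1.] F [0.3 0.6 1.4] w 35.1 q [ 1.13  0.29 -0.85  1.73  0.23  1.22  0.32]
the job is handed in; nothing more can be done
None
```

The job is done and was handed in at about 65 s, well inside the 208 s limit.

**What I did**
- **Bar:** With the clamp closed, I drew the bar out through the boss in three pulls from the gap. I then regripped it at its balance point outside the boss, drew it clear and laid it in both V rests.
- **Clamp:** After the bar was out of the fixture, I swung the red handle over to its stop.
- **Blocks:** All three blocks were present. I moved them one by one and stood each on its foot in the tray.
- **Re-centring the bar:** The rack was knocked about 2 cm while I was away from it, and the bar moved with it. The bar was then 20 mm off centre, so I slid it back about 16 mm.

**Last checks, all from the camera pictures**
- The bar lies in both Vs, about 4 mm from centre. That figure is the measured 20 mm less the slide; I did not measure it again afterwards.
- The handle tip is at 1.55 rad from upright, which is fully open.
- The three blocks stand upright in the tray, the stations are empty, and the bystanders look untouched.
- The gripper is about 0.3 m up and clear of everything.

**Disagreements and forces**
- The top and wrist cameras differed by 2 to 5 mm in x for most things. The blocks were about 9 mm apart, probably from reading their sides in the top view. I mostly went by the wrist camera.
- The force reading peaked at about 57 N for a moment as the bar was pressed into the Vs. The wrist limit is 120 N. The 40 N limit covers the arm and gripper body, and this load was on the held bar.

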